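# Load the grey-scale tray of a plate imager

## Task

Load the imager's grey-scale tray: set the four round reflectance standards, face up, one in each nest, in order of shade from white at the tray's chamfered white end to black at the square end. Then lower the black mask over them, chamfered corners to chamfered corners, so that its skirt sits down on the tray's flange all round. Leave the timer, the petri dish and the bottle where they are.

Things in the scene. Friction and masses are not known exactly. Their poses are not given: they have to be found in the camera images.
- tray: Fixed slate-grey tray, x -127 to 135, y +-40 mm, four nests in a row along x; origin: underside, amid the row; z up, +x to the white end with two chamfered corners (18 mm, 45 deg). Flange all round, top at z 5 mm. Inside it the outer wall (foot at x -120 and 128, y +-33, same chamfers) and the walls between nests have sloped flanks, 8 mm wide at the foot, crest at z 13 mm.
- mask: Loose black mask 257 x 75 mm, 0.18 kg, open below, long along x; origin: at the skirt's lower edge, under the fin; z up, +x to the chamfered end (white dot). Inside 30 mm deep, 1.5 mm free round the tray's outer wall; seated, origin 5 mm above the tray's, x axes alike. Grip: aluminium fin on top, 12 mm thick along x (+-6), 52 mm long along y, z 33 (top plate) to 58 mm.
- standard_white: Reflectance standard with a white face: round black housing 46 mm in diameter and 26 mm high, 0.07 kg, standing face up on the worktop; the face is a 37 mm disc on top. Origin at the centre of its underside, z up.
- standard_light_grey: Reflectance standard with a light grey face: round black housing 46 mm in diameter and 26 mm high, 0.07 kg, standing face up on the worktop; the face is a 37 mm disc on top. Origin at the centre of its underside, z up.
- standard_dark_grey: Reflectance standard with a dark grey face: round black housing 46 mm in diameter and 26 mm high, 0.07 kg, standing face up on the worktop; the face is a 37 mm disc on top. Origin at the centre of its underside, z up.
- standard_black: Reflectance standard with a black face: round black housing 46 mm in diameter and 26 mm high, 0.07 kg, standing face up on the worktop; the face is a 37 mm disc on top. Origin at the centre of its underside, z up.
- nest_1: Nest 1 of the tray, counted from the chamfered white end: blue felt disc of 49 mm, its top 6 mm above the worktop; 50 mm between the feet of the walls round it, which rise 7 mm above the felt and slope outward, so a standard let down up to 4 mm off centre slides in. Nests are 58 mm apart. Origin: centre of the felt's top, axes as the tray's.
- nest_2: Nest 2 of the tray, counted from the chamfered white end: blue felt disc of 49 mm, its top 6 mm above the worktop; 50 mm between the feet of the walls round it, which rise 7 mm above the felt and slope outward, so a standard let down up to 4 mm off centre slides in. Nests are 58 mm apart. Origin: centre of the felt's top, axes as the tray's.
- nest_3: Nest 3 of the tray, counted from the chamfered white end: blue felt disc of 49 mm, its top 6 mm above the worktop; 50 mm between the feet of the walls round it, which rise 7 mm above the felt and slope outward, so a standard let down up to 4 mm off centre slides in. Nests are 58 mm apart. Origin: centre of the felt's top, axes as the tray's.
- nest_4: Nest 4 of the tray, counted from the chamfered white end: blue felt disc of 49 mm, its top 6 mm above the worktop; 50 mm between the feet of the walls round it, which rise 7 mm above the felt and slope outward, so a standard let down up to 4 mm off centre slides in. Nests are 58 mm apart. Origin: centre of the felt's top, axes as the tray's.
- timer: Bystander: white lab timer with coloured keys, 64 x 64 x 21 mm; leave it alone. Origin at the centre of its underside.
- petri_dish: Bystander: petri dish with a tan filling, 89 mm across, 15 mm high; leave it alone. Origin at the centre of its underside.
- media_bottle: Bystander: media bottle with a blue cap, 56 mm across, 103 mm high; leave it alone. Origin at the centre of its underside.

How it is judged:
On the way:
1. all four standards sit in their nests, white to black from the chamfered end (horizontal distance between standard_white and nest_1 below 0.008 m and z of standard_white in the frame of nest_1 between -0.004 and 0.004 m and angle between each of standard_white, standard_light_grey, standard_dark_grey, standard_black's own z axis and vertical below 0.09 rad and horizontal distance between standard_light_grey and nest_2 below 0.008 m and z of standard_light_grey in the frame of nest_2 between -0.004 and 0.004 m and horizontal distance between standard_dark_grey and nest_3 below 0.008 m and z of standard_dark_grey in the frame of nest_3 between -0.004 and 0.004 m and horizontal distance between standard_black and nest_4 below 0.008 m and z of standard_black in the frame of nest_4 between -0.004 and 0.004 m), for 0.2 s.
At the end, for the whole second after the job is handed in: Standards face up on the felt of nests 1 to 4, white, light grey, dark grey, black (8 mm sideways, 4 mm in height); the mask over them on the flange: 6 mm from the tray's, origin 2 to 7.5 mm above the tray's, level to 0.03 rad, turned within 0.06 rad of it; all at rest (all of step 1 and linear speed of each of standard_white, standard_light_grey, standard_dark_grey, standard_black, mask below 0.01 m/s and horizontal distance between mask and tray below 0.006 m and z of mask in the frame of tray between 0.002 and 0.0075 m and angle between mask's own z axis and vertical below 0.03 rad and angle between the x axis of mask and the x axis of tray, either way round below 0.06 rad); the robot touches nothing.
It fails at once if the timer is pushed more than 30 mm (distance of timer from where it was at the start of the episode above 0.03 m).
It fails at once if the petri dish is pushed more than 30 mm (distance of petri_dish from where it was at the start of the episode above 0.03 m).
It fails at once if the media bottle is pushed more than 30 mm (distance of media_bottle from where it was at the start of the episode above 0.03 m).
It also fails if it takes over 118 s, if anything falls off the work surface, if the arm or the gripper's body presses on something with over 40 N, if the wrist force passes 120 N, or if a joint passes its speed limit or range.

## Robot

A 6-joint arm with a two-finger parallel gripper is mounted at the origin on the work surface; the furniture and walls round the work are solid. World frame = base frame: x ahead of the robot, y to its left, z up, the work surface at z = 0. Lengths are in m, angles in rad, forces in N, time in s.
With the tool pointing down it reaches from about 0.25 to 0.775 m from the base axis. Payload 4 kg.
Tool frame: the origin (TCP) lies midway between the tips of the shut fingers; the grasp point (between the pads) lies 19 mm behind it; y points along the fingers, z is the direction in which the jaws open and shut, and the axes are right-handed (so a half turn about y gives the same grasp; the last joint's range is limited). The gripper opens to 85 mm and grips with 20 to 120 N. Pads are 22 mm wide; open, the fingers measure 114 mm over their backs; the gripper's body (76 mm by 85 mm) begins 54 mm behind the grasp point. The pads swing forward as they close: fully open they stand 13 mm farther back than shut.
Start: joints at [1.027, 0.087, 1.371, -0, 1.684, -0.103], TCP at [0.235, 0.497, 0.231] pointing down, gripper open.
Joint ranges: [-3.1, 3.1], [-0.76, 2.03], [0.27, 2.55], [-1.08, 4.22], [0.17, 2.65], [-2.57, 2.57]. Speed limits (rad/s): [2.79, 2.79, 3.14, 3.14, 3.14, 3.14].

## Interface

Orientations are given as a unit quaternion [x, y, z, w].
In Python, from bench import bot, eyes, hand_in gives the robot as it stands.
- The arm moves only by the tool arm_command, never from a script. Its argument "targets" is a list of rows, each an object with "fingers": the opening, from -1 (shut) to 1 (fully open); "dp": the shift along the tool's x, y, z in cm, a list of three; "turn": the turn about the tool's y in rad. A call has 1 to 20 rows; each row shifts and turns the pose as measured when the row begins, along the tool's axes as they then stand; what a row does not reach is not made up. A row lasts 1/12 s, in which the tool goes at most 41.7 mm and 7.16 degrees, less where a joint would pass 70% of its speed; a pose out of reach is approached as far as the arm can. A call is refused whole if a number of a shift passes 4.17 or a number of a turn 0.125, either way. A call with a gripper value outside its range is refused whole. The fingers move at their own pace and stop on an object; "grip_force" is the grip in N (left out, the last holds). Time passes only in rows, so rows that do not move let the fingers close. It gives the time, the measured TCP pose, the force and the opening at its end, in the units of the state.
- bot.get_state(): the state, without advancing time (a new reading comes with each control period).
- eyes.grab_frame(name): name is "side" or "top" or "wrist"; returns (picture, depth): 400x640x3 uint8, red, green, blue; 400x640 float32, m along the optical axis (not along the pixel's ray), 0 where there is no reading.
- eyes.camera_info(name): a dict with "fov_y" (degrees; the focal length in pixels is half the picture's height over the tangent of half this angle, whatever the lens; pixels are square), "cx", "cy" (the principal point, pixels), "R" (3x3) and "t" (3): a world point X has camera coordinates R X + t. Camera axes: x right, y down, z forward; pixel columns grow to the right and rows downward; lengths in m; the calibration is good to about 2 mm. A picture is of the moment at which its call begins: read the wrist's pose just before it. camera_info takes no time and is no camera call; for the wrist camera it gives the pose at the moment of the call.
- hand_in(): hands the job in, once; it reports no verdict.
The state is a dict: "clock": time; "joint_positions": joint angles; "qd": joint speeds; "effort": joint torques, N m; "eef_pos": TCP position; "tcp_rot": TCP orientation; "wrist_force": force on the tool from outside, world axes, zero at the start; "ft_torque": the same for the moment, N m; "grip_width": finger opening in m.
Only numpy, scipy, OpenCV 4.12 (cv2) and the standard library are available. Lean on these libraries where they do the work, as an engineer would, in place of code of your own. Each camera call takes 0.05 s, during which the arm holds its last target. There are 200 camera calls.

## Working session

There is one attempt and no reset: what is moved stays moved. The work goes in short steps, Python scripts to look and compute and a tool call to move; the robot and the scene stay as the last step left them, time stands still between calls to the robot, and variables do not carry over. Pictures are saved under pics/ and viewed, on a budget of 14 in all, crops included, one or two more only if the job needs it, and the job is handed in when it is done.

Besides the shell and the picture viewer there is one more tool, called after ">>>" as a command line: name --argument value ..., lists and objects as JSON in quotes. arm_command: Moves the arm, as the interface text tells. Its arguments: {"type":"object","properties":{"targets":{"type":"array"},"grip_force":{"type":"number"}},"required":["targets"]}

```bash
mkdir -p pics
python3 - <<'E'
from bench import bot, eyes
import cv2, numpy as np
for n in ("top","side"):
    p,d=eyes.grab_frame(n); cv2.imwrite(f"pics/{n}0.png",p[:,:,::-1]); np.savez(f"{n}0.npz",p=p,d=d)
    print(n,eyes.camera_info(n))
print(eyes.camera_info("wrist")); print(bot.get_state())
E
```

```text
top {'fov_y': 51.137279117394876, 'cx': 323.7543956654951, 'cy': 203.67069623643502, 'R': array([[ 0.02731961, -0.99938614,  0.0219311 ],
       [-0.98920942, -0.03018749, -0.14336468],
       [ 0.14393872, -0.01777779, -0.9894269 ]]), 't': array([-0.00565395,  0.50309781,  1.26821165])}
side {'fov_y': 45.41628699666198, 'cx': 320.9992052830172, 'cy': 195.20001156026564, 'R': array([[-0.96279752, -0.27019176,  0.00416584],
       [-0.11239727,  0.38640026, -0.91545709],
       [ 0.24573928, -0.88186805, -0.40239403]]), 't': array([0.4922457 , 0.07477945, 1.41299853])}
{'fov_y': 63.88282568148386, 'cx': 318.94314962236, 'cy': 201.99164714742443, 'R': array([[ 0.42615198,  0.90464782, -0.00261151],
       [ 0.86390742, -0.40610044,  0.29790335],
       [ 0.26843708, -0.1292082 , -0.95459247]]), 't': array([-0.54868953, -0.03810552,  0.37900992])}
{'clock': 0.1, 'joint_positions': array([ 1.02687838e+00,  8.79242841e-02,  1.37213014e+00, -2.92195738e-05,
        1.68360825e+00, -1.03115490e-01]), 'qd': array([ 0.0010944 , -0.00302752, -0.00309455,  0.00100465,  0.00145766,
        0.00119643]), 'effort': array([ 2.24856929e-03, -3.53012681e+01, -3.14220464e+01, -1.49016118e-04,
        7.96514883e-03, -9.63030189e-07]), 'eef_pos': array([0.23444901, 0.49702308, 0.23021887]), 'tcp_rot': array([ 0.69069827, -0.15481247,  0.15436662, -0.68930395]), 'wrist_force': array([-0.73782552, -0.0232181 ,  0.08605102]), 'ft_torque': array([ 0.00559509,  0.02521035, -0.02847403]), 'grip_width': 0.08547832564085031}
```

View pics/top0.png

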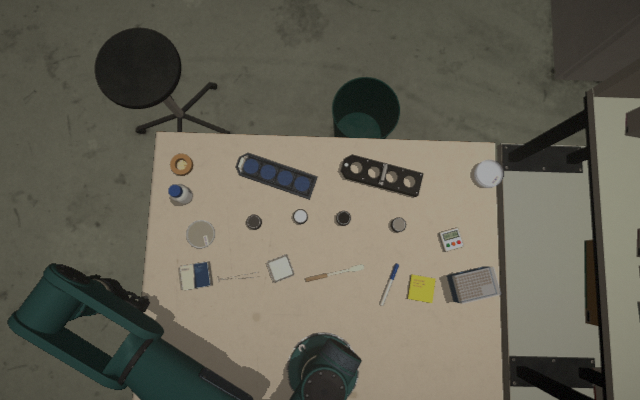

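View pics/side0.png

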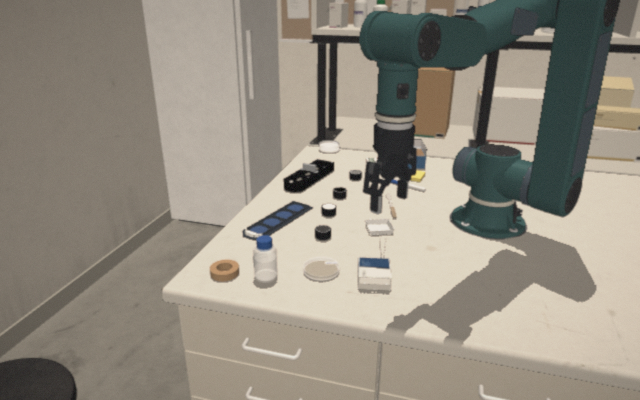

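The top view shows four standards at about (254,222), (300,216), (343,218), (398,225), with the tray around (277,175) and the mask around (381,176). In both, the chamfered end is on the left. The side view agrees. Next I'll turn these into world positions.

```bash
cat > h.py <<'E'
import numpy as np, cv2
from bench import bot, eyes
from scipy.spatial.transform import Rotation as Ro
def f(ci): return 200/np.tan(np.radians(ci['fov_y']/2))
def ray(ci,u,v,z):
    """pixel -> world point on plane z"""
    d=ci['R'].T@np.array([(u-ci['cx'])/f(ci),(v-ci['cy'])/f(ci),1]); c=-ci['R'].T@ci['t']
    return c+d*(z-c[2])/d[2]
def cloud(ci,d):
    v,u=np.mgrid[:400,:640]; P=np.stack([(u-ci['cx'])/f(ci)*d,(v-ci['cy'])/f(ci)*d,d],-1)
    W=(P-ci['t'])@ci['R']; W[d==0]=np.nan; return W
E
python3 - <<'E'
from h import *
ci=eyes.camera_info("top"); a=np.load("top0.npz"); p,d=a['p'],a['d']; W=cloud(ci,d)
for n,u,v,z in [("A",254,222,.026),("B",300,216,.026),("C",343,218,.026),("D",398,225,.026),("trayL",240,165,.013),("trayR",314,190,.005),("maskL",345,167,.035),("maskR",420,188,.035),("fin",383,174,.06),("timer",451,239,.02),("petri",201,235,.015),("bottle",179,194,.1)]:
    print(n,ray(ci,u,v,z).round(3),W[v,u].round(3))
for n,u,v in [("A",254,222),("B",300,216),("C",343,218),("D",398,225)]: print(n,p[v-2:v+3,u-2:u+3].mean((0,1)).round(), [hex for hex in p[v-1,u-8:u+9].mean(-1).round()])
cv2.imwrite("pics/zoom.png",cv2.resize(p[140:250,225:435,::-1],None,fx=3.8,fy=3.8,interpolation=cv2.INTER_CUBIC))
s=bot.get_state();T=Ro.from_quat(s['tcp_rot']).as_matrix();print(T.round(3))
w=eyes.camera_info("wrist");print("cam in tool",(T.T@(-w['R'].T@w['t']-s['eef_pos'])).round(4)); print((w['R']@T).round(3))
E
```

```text
A [0.44  0.224 0.026] [0.44  0.224 0.028]
B [0.463 0.082 0.026] [0.463 0.082 0.028]
C [ 0.461 -0.053  0.026] [ 0.461 -0.053  0.028]
D [ 0.444 -0.226  0.026] [ 0.444 -0.226  0.026]
trayL [0.623 0.28  0.013] [0.623 0.28  0.014]
trayR [0.551 0.041 0.005] [ 0.552  0.041 -0.   ]
maskL [ 0.623 -0.055  0.035] [ 0.624 -0.056  0.03 ]
maskR [ 0.562 -0.294  0.035] [ 0.569 -0.303 -0.001]
fin [ 0.598 -0.172  0.06 ] [ 0.599 -0.173  0.057]
timer [ 0.405 -0.394  0.02 ] [ 0.406 -0.396  0.016]
petri [0.396 0.388 0.015] [0.396 0.389 0.013]
bottle [0.51  0.438 0.1  ] [0.51  0.439 0.097]
A [65. 61. 54.] [np.float64(70.0), np.float64(90.0), np.float64(72.0), np.float64(59.0), np.float64(61.0), np.float64(58.0), np.float64(59.0), np.float64(61.0), np.float64(59.0), np.float64(60.0), np.float64(60.0), np.float64(60.0), np.float64(60.0), np.float64(96.0), np.float64(65.0), np.float64(55.0), np.float64(132.0)]
B [166. 167. 165.] [np.float64(111.0), np.float64(62.0), np.float64(139.0), np.float64(164.0), np.float64(167.0), np.float64(167.0), np.float64(165.0), np.float64(167.0), np.float64(166.0), np.float64(1
[... 285 characters left out ...]
float64(39.0), np.float64(38.0), np.float64(38.0), np.float64(39.0), np.float64(40.0), np.float64(39.0), np.float64(38.0), np.float64(61.0), np.float64(73.0), np.float64(137.0)]
D [122. 115. 103.] [np.float64(72.0), np.float64(43.0), np.float64(67.0), np.float64(107.0), np.float64(114.0), np.float64(114.0), np.float64(114.0), np.float64(114.0), np.float64(113.0), np.float64(113.0), np.float64(113.0), np.float64(115.0), np.float64(113.0), np.float64(115.0), np.float64(126.0), np.float64(94.0), np.float64(111.0)]
[[ 0.904 -0.001  0.427]
 [-0.427 -0.002  0.904]
 [-0.    -1.    -0.002]]
cam in tool [-0.0768 -0.1415 -0.0002]
[[-0.001  0.001  1.   ]
 [ 0.955 -0.298  0.001]
 [ 0.298  0.955 -0.   ]]
```

View pics/zoom.png

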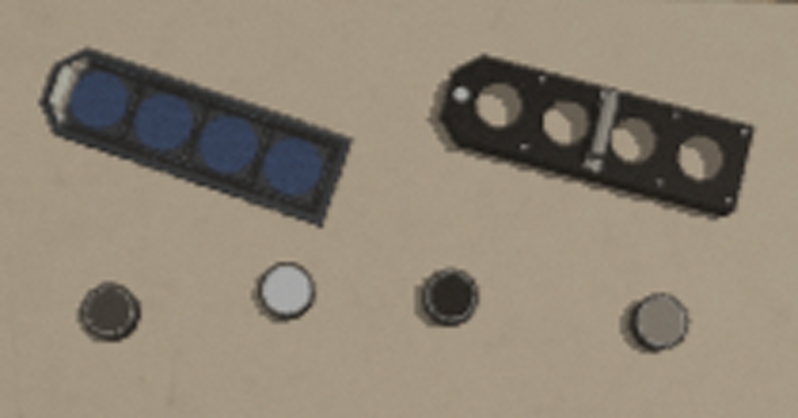

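A is dark grey, B is white, C is black and D is light grey. The tray and mask both have their white end toward +y. Next come the precise centres.

Run:
```python
from h import *
ci=eyes.camera_info("top"); p=np.load("top0.npz")['p']
def blobs(m,z,lo,hi,roi):
    k=np.zeros(m.shape,np.uint8); u0,v0,u1,v1=roi; k[v0:v1,u0:u1]=m[v0:v1,u0:u1]
    n,_,st,c=cv2.connectedComponentsWithStats(k,connectivity=4)
    return [(st[i,4],c[i].round(1),ray(ci,*c[i],z)) for i in range(1,n) if lo<st[i,4]<hi]
q=p.astype(int)
B=blobs((q[...,2]-q[...,0]>18),.006,40,1500,(230,145,325,205))
for b in B: print("nest",b)
g=p.mean(-1)
M=[]
for u,v,n in [(254,222,"dg"),(300,216,"w"),(343,218,"b"),(398,225,"lg")]:
    # sand background vs. housing/face: face = within 12 of centre value
    r=blobs(abs(g-g[v-1:v+2,u-1:u+2].mean())<12,.026,40,400,(u-9,v-9,u+10,v+10)); print(n,r)
H=blobs(g>75,.033,40,250,(335,150,425,200))
for h in H: print("hole",h)
def dirn(P):
    P=np.array(P)[:,:2]; c=P.mean(0); a=np.linalg.svd(P-c)[2][0]; a*=np.sign(a[1]); return c,np.degrees(np.arctan2(a[1],a[0])),(P-c)@a
if len(B)==4: print("tray",dirn([b[2] for b in B]))
if len(H)>=4: print("mask",dirn([b[2] for b in H]))
```

```text
nest (np.int32(170), array([250.8, 165.8]), array([0.62346721, 0.24693111, 0.006     ]))
nest (np.int32(173), array([267.7, 171.6]), array([0.60616737, 0.19177703, 0.006     ]))
nest (np.int32(172), array([284.7, 177.6]), array([0.588422  , 0.13641125, 0.006     ]))
nest (np.int32(175), array([301.7, 183.4]), array([0.57109574, 0.0811432 , 0.006     ]))
dg [(np.int32(97), array([253.4, 221.4]), array([0.4422402 , 0.22625069, 0.026     ]))]
w [(np.int32(99), array([300.1, 215.8]), array([0.46387629, 0.08160912, 0.026     ]))]
b [(np.int32(85), array([343.5, 217.5]), array([ 0.46271961, -0.05437622,  0.026     ]))]
lg [(np.int32(124), array([398.5, 223.8]), array([ 0.44781811, -0.22745632,  0.026     ]))]
hole (np.int32(107), array([355.5, 167.3]), array([ 0.62328295, -0.08885566,  0.033     ]))
hole (np.int32(102), array([373.2, 171.9]), array([ 0.61007461, -0.14527467,  0.033     ]))
hole (np.int32(105), array([408.6, 181.3]), array([ 0.58335732, -0.25802868,  0.033     ]))
tray (array([0.59728808, 0.16406565]), np.float64(72.44480765691603), array([ 0.08690242,  0.02909898, -0.02904067, -0.08696074]))
```

>>> arm_command --targets '[{"turn": 0.12,"dp": [0,0,0],"fingers": 1},{"turn": 0.12,"dp": [0,0,0],"fingers": 1},{"turn": 0.12,"dp": [0,0,0],"fingers": 1},{"turn": 0.12,"dp": [0,0,0],"fingers": 1},{"turn": 0.12,"dp": [0,0,0],"fingers": 1},{"turn": 0.12,"dp": [0,0,0],"fingers": 1},{"turn": 0.12,"dp": [0,0,0],"fingers": 1},{"turn": 0.12,"dp": [0,0,0],"fingers": 1},{"turn": 0.12,"dp": [0,0,0],"fingers": 1},{"turn": 0.12,"dp": [0,0,0],"fingers": 1},{"turn": 0.12,"dp": [0,0,0],"fingers": 1},{"turn": 0.12,"dp": [0,0,0],"fingers": 1}]' --grip_force 40

```text
clock: 1.1
eef_pos: [0.2324, 0.4936, 0.221]
tcp_rot: [0.406, -0.58, 0.586, -0.394]
wrist_force: [-0.3, -0.2, 0.7]
grip_width: 0.0855
```

```bash
cat >> h.py <<'E'
def go(x,y,z,yaw=None):
    """remaining shift (cm, tool axes) and turn to a target TCP pose"""
    s=bot.get_state(); T=Ro.from_quat(s['tcp_rot']).as_matrix(); a=np.degrees(np.arctan2(T[1,2],T[0,2]))
    print('t',round(s['clock'],2),'tcp',s['eef_pos'].round(4),'zang',round(a,2),'tilt',T[2].round(3),'dp',(T.T@(np.array([x,y,z])-s['eef_pos'])*100).round(2),
      'turn',None if yaw is None else round(np.radians((a-yaw+180)%360-180),3),'F',s['wrist_force'].round(1),'w',round(s['grip_width'],4))
E
python3 -c "from h import *; go(.464,.082,.12,-17.6)"
```

```text
t 1.1 tcp [0.2324 0.4936 0.221 ] zang -21.09 tilt [ 0.019 -1.    -0.003] dp [29.87 10.55 36.46] turn -0.061 F [-0.3 -0.2  0.7] w 0.0855
```

>>> arm_command --targets '[{"turn": -0.03,"dp": [2.4,0.5,3.0],"fingers": 1},{"turn": -0.02,"dp": [2.4,0.5,3.0],"fingers": 1},{"turn": 0,"dp": [2.4,0.5,3.0],"fingers": 1},{"turn": 0,"dp": [2.4,0.5,3.0],"fingers": 1},{"turn": 0,"dp": [2.4,0.5,3.0],"fingers": 1},{"turn": 0,"dp": [2.4,0.5,3.0],"fingers": 1},{"turn": 0,"dp": [2.4,0.5,3.0],"fingers": 1},{"turn": 0,"dp": [2.4,0.5,3.0],"fingers": 1},{"turn": 0,"dp": [2.4,0.5,3.0],"fingers": 1},{"turn": 0,"dp": [2.4,0.5,3.0],"fingers": 1},{"turn": 0,"dp": [2.4,0.5,3.0],"fingers": 1},{"turn": 0,"dp": [0,0,0],"fingers": 1}]'

```text
clock: 2.1
eef_pos: [0.4646, 0.1223, 0.159]
tcp_rot: [0.426, -0.569, 0.574, -0.406]
wrist_force: [-0.2, 0.6, -0.2]
grip_width: 0.0854
```

```bash
python3 -c "from h import *; go(.464,.082,.12,-17.6)"
```

```text
t 2.1 tcp [0.4646 0.1223 0.159 ] zang -17.9 tilt [ 0.026 -1.    -0.011] dp [3.75 3.98 1.22] turn -0.005 F [-0.2  0.6 -0.2] w 0.0854
```

>>> arm_command --targets '[{"turn": 0,"dp": [2.0,1.5,0.6],"fingers": 1},{"turn": 0,"dp": [1.7,1.5,0.6],"fingers": 1},{"turn": 0,"dp": [0,0,0],"fingers": 1},{"turn": 0,"dp": [0,0,0],"fingers": 1}]'

```text
clock: 2.43
eef_pos: [0.4642, 0.0793, 0.1272]
tcp_rot: [0.425, -0.572, 0.574, -0.404]
wrist_force: [-0.1, 0.0, 0.2]
grip_width: 0.0854
```

Run:
```python
from h import *
go(.464,.082,.12,-17.6)
ci=eyes.camera_info("wrist"); p,d=eyes.grab_frame("wrist"); np.savez("w1.npz",p=p,d=d,**ci); cv2.imwrite("pics/w1.png",p[:,:,::-1])
for u,v in [(320,200)]: print(cloud(ci,d)[v,u])
# predicted pixel of white standard
q=ci['R']@np.array([.464,.0815,.026])+ci['t'];print(q[:2]/q[2]*f(ci)+[ci['cx'],ci['cy']])
```

```text
t 2.43 tcp [0.4642 0.0793 0.1272] zang -18.29 tilt [ 0.026 -1.    -0.015] dp [-0.27  0.71 -0.09] turn -0.012 F [-0.1  0.   0.2] w 0.0854
[0.46241405 0.07824823 0.02374873]
[320.59071954 196.59324739]
```

View pics/w1.png

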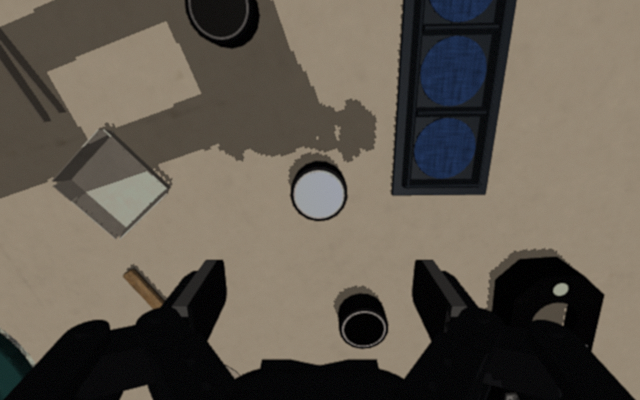

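Wrist view: the white disc is at about (319,192), between the finger planes and close to the prediction of (320.6,196.6). The black standard is at (363,327), and nests 2–4 are on the right.

Run:
```python
from h import *
a=np.load("w1.npz"); p=a['p'].astype(int); ci={k:a[k] for k in('cx','cy','R','t')}; ci['fov_y']=float(a['fov_y'])
def cen(m,z,lo):
    n,_,st,c=cv2.connectedComponentsWithStats(m.astype(np.uint8),connectivity=4)
    for i in range(1,n):
        if st[i,4]>lo: print(st[i],c[i].round(1),ray(ci,*c[i],z).round(4))
m=(p.min(-1)>140); m[:, :270]=0; m[:,380:]=0; cen(m,.026,800)
m=(p[...,2]-p[...,0]>25); cen(m,.006,800)
```

```text
[ 295  171   48   47 1749] [318.5 194. ] [0.4631 0.084  0.026 ]
[430   0  62  22 993] [459.6   8.6] [0.599  0.1779 0.006 ]
[ 420   36   67   70 3629] [453.1  70.5] [0.5871 0.139  0.006 ]
[ 414  118   62   61 2901] [444.5 147.8] [0.5698 0.0839 0.006 ]
```

>>> arm_command --targets '[{"turn": -0.01,"dp": [-0.4,3.0,0],"fingers": 1},{"turn": 0,"dp": [-0.2,3.0,0],"fingers": 1},{"turn": 0,"dp": [0,3.0,0],"fingers": 1},{"turn": 0,"dp": [0,1.5,0],"fingers": 1},{"turn": 0,"dp": [0,0.5,0],"fingers": 1},{"turn": 0,"dp": [0,0,0],"fingers": 1}]'

```text
clock: 2.98
eef_pos: [0.4681, 0.0911, 0.02]
tcp_rot: [0.425, -0.566, 0.572, -0.414]
wrist_force: [0.1, -0.4, -0.4]
grip_width: 0.0852
```

```bash
python3 -c "from h import *; go(.4633,.083,.0,-17.6)"
```

```text
t 2.98 tcp [0.4681 0.0911 0.02  ] zang -17.18 tilt [ 0.018 -1.    -0.004] dp [ 0.88  2.02 -0.21] turn 0.007 F [ 0.1 -0.4 -0.4] w 0.0852
```

>>> arm_command --targets '[{"dp": [0.7,1.0,-0.2],"fingers": 1},{"dp": [0,0.8,0],"fingers": 1},{"dp": [0,0,0],"fingers": 1}]'

```text
invalid input at $.targets[0]: expected keys fingers, dp, turn
```

```bash
python3 -c "from h import *; go(.4633,.083,.0,-17.6)"
```

```text
t 2.98 tcp [0.4681 0.0911 0.02  ] zang -17.18 tilt [ 0.018 -1.    -0.004] dp [ 0.88  2.02 -0.21] turn 0.007 F [ 0.1 -0.4 -0.4] w 0.0852
```

>>> arm_command --targets '[{"turn": 0,"dp": [0.8,1.0,-0.2],"fingers": 1},{"turn": 0,"dp": [0,0.8,0],"fingers": 1},{"turn": 0,"dp": [0,0,0],"fingers": 1},{"turn": 0,"dp": [0,0,0],"fingers": 1}]'

```text
clock: 3.32
eef_pos: [0.4662, 0.0851, 0.0048]
tcp_rot: [0.424, -0.564, 0.573, -0.417]
wrist_force: [0.9, -0.7, -0.1]
grip_width: 0.0856
```

```bash
python3 -c "from h import *; go(.4633,.083,.0,-17.6)"
```

```text
t 3.32 tcp [0.4662 0.0851 0.0048] zang -17.01 tilt [ 0.015 -1.     0.003] dp [ 0.28  0.49 -0.22] turn 0.01 F [ 0.9 -0.7 -0.1] w 0.0856
```

>>> arm_command --targets '[{"turn": 0.01,"dp": [0.3,0.45,-0.2],"fingers": 1},{"turn": 0,"dp": [0,0,0],"fingers": 1},{"turn": 0,"dp": [0,0,0],"fingers": -1},{"turn": 0,"dp": [0,0,0],"fingers": -1},{"turn": 0,"dp": [0,0,0],"fingers": -1},{"turn": 0,"dp": [0,0,0],"fingers": -1},{"turn": 0,"dp": [0,0,0],"fingers": -1},{"turn": 0,"dp": [0,0,0],"fingers": -1}]'

```text
clock: 3.98
eef_pos: [0.466, 0.0823, 0.0034]
tcp_rot: [0.418, -0.566, 0.576, -0.416]
wrist_force: [-0.2, 0.2, -1.0]
grip_width: 0.0446
```

```bash
python3 -c "from h import *; go(.623,.2482,.12,-17.6)"
```

```text
t 3.98 tcp [0.466  0.0823 0.0034] zang -17.72 tilt [ 0.012 -1.     0.01 ] dp [-20.44 -11.81  10.02] turn -0.002 F [-0.2  0.2 -1. ] w 0.0446
```

>>> arm_command --targets '[{"turn": 0,"dp": [0,-2.5,0],"fingers": -1},{"turn": 0,"dp": [0,-2.5,0],"fingers": -1},{"turn": 0,"dp": [-1,-2,0.5],"fingers": -1},{"turn": 0,"dp": [-2.7,0,1.35],"fingers": -1},{"turn": 0,"dp": [-2.7,0,1.35],"fingers": -1},{"turn": 0,"dp": [-2.7,0,1.35],"fingers": -1},{"turn": 0,"dp": [-2.7,0,1.35],"fingers": -1},{"turn": 0,"dp": [-2.7,0,1.35],"fingers": -1},{"turn": 0,"dp": [-2.7,0,1.35],"fingers": -1},{"turn": 0,"dp": [-1.5,0,0.7],"fingers": -1},{"turn": 0,"dp": [0,0,0],"fingers": -1},{"turn": 0,"dp": [0,0,0],"fingers": -1}]'

```text
clock: 4.98
eef_pos: [0.614, 0.2395, 0.068]
tcp_rot: [0.421, -0.567, 0.575, -0.412]
wrist_force: [-0.1, -0.9, -0.3]
grip_width: 0.0446
```

```bash
python3 -c "from h import *; go(.623,.2482,.03,-17.6)"
```

```text
t 4.98 tcp [0.614  0.2395 0.068 ] zang -17.82 tilt [ 0.016 -1.     0.002] dp [-1.16  3.78  0.58] turn -0.004 F [-0.1 -0.9 -0.3] w 0.0446
```

>>> arm_command --targets '[{"turn": 0,"dp": [-1.1,1.5,0.6],"fingers": -1},{"turn": 0,"dp": [0,1.0,0],"fingers": -1},{"turn": 0,"dp": [0,0.5,0],"fingers": -1},{"turn": 0,"dp": [0,0,0],"fingers": -1},{"turn": 0,"dp": [0,0,0],"fingers": -1}]'

```text
clock: 5.4
eef_pos: [0.6195, 0.2439, 0.0355]
tcp_rot: [0.422, -0.568, 0.576, -0.41]
wrist_force: [-0.0, -0.3, -0.2]
grip_width: 0.0448
```

Run:
```python
from h import *
go(.623,.2482,.012,-17.6)
ci=eyes.camera_info("wrist"); p,d=eyes.grab_frame("wrist"); cv2.imwrite("pics/w2.png",p[:,:,::-1])
```

```text
t 5.4 tcp [0.6195 0.2439 0.0355] zang -17.92 tilt [ 0.021 -1.    -0.002] dp [-0.56  2.34  0.2 ] turn -0.006 F [-0.  -0.3 -0.2] w 0.0448
```

View pics/w2.png

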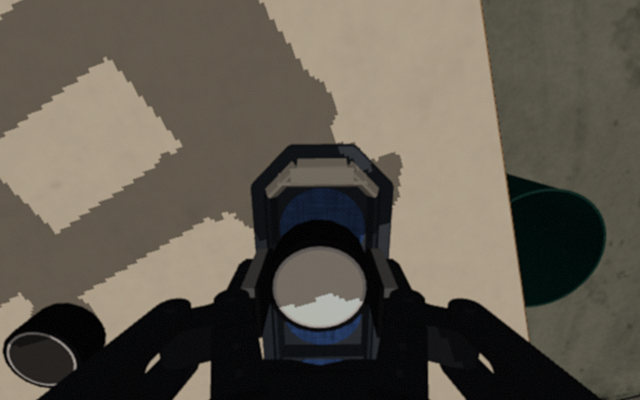

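The view shows the white standard held level at (320,287), in line with nest 1 just ahead of it. Next I correct sideways and lower it.

>>> arm_command --targets '[{"turn": 0,"dp": [-0.55,0.3,0.2],"fingers": -1},{"turn": 0,"dp": [-0.1,0.5,0],"fingers": -1},{"turn": 0,"dp": [0,0.5,0],"fingers": -1},{"turn": 0,"dp": [0,0,0],"fingers": -1},{"turn": 0,"dp": [0,0,0],"fingers": -1}]'

```text
clock: 5.87
eef_pos: [0.6243, 0.2489, 0.0239]
tcp_rot: [0.421, -0.568, 0.576, -0.41]
wrist_force: [-0.6, -0.7, -0.0]
grip_width: 0.0448
```

```bash
python3 -c "from h import *; go(.623,.2482,.010,-17.6)"
```

```text
t 5.87 tcp [0.6243 0.2489 0.0239] zang -17.99 tilt [ 0.019 -1.     0.001] dp [ 0.07  1.39 -0.1 ] turn -0.007 F [-0.6 -0.7 -0. ] w 0.0448
```

>>> arm_command --targets '[{"turn": -0.007,"dp": [0.05,0.6,-0.1],"fingers": -1},{"turn": 0,"dp": [0,0.5,0],"fingers": -1},{"turn": 0,"dp": [0,0.2,0],"fingers": -1},{"turn": 0,"dp": [0,0,0],"fingers": -1},{"turn": 0,"dp": [0,0,0],"fingers": -1}]'

```text
clock: 6.28
eef_pos: [0.624, 0.2486, 0.0109]
tcp_rot: [0.422, -0.566, 0.575, -0.414]
wrist_force: [-0.9, 0.2, 0.4]
grip_width: 0.0448
```

```bash
python3 -c "from h import *; go(.623,.2482,.010,-17.6)"
```

```text
t 6.28 tcp [0.624  0.2486 0.0109] zang -17.54 tilt [ 0.018 -1.     0.004] dp [ 0.07  0.1  -0.08] turn 0.001 F [-0.9  0.2  0.4] w 0.0448
```

>>> arm_command --targets '[{"turn": 0,"dp": [0,0,0],"fingers": 1},{"turn": 0,"dp": [0,0,0],"fingers": 1},{"turn": 0,"dp": [0,0,0],"fingers": 1},{"turn": 0,"dp": [0,-2.5,0],"fingers": 1},{"turn": 0,"dp": [0,-3,0],"fingers": 1},{"turn": 0,"dp": [0,-3,0],"fingers": 1},{"turn": 0,"dp": [2,-1,-0.1],"fingers": 1},{"turn": 0,"dp": [3.6,0,-0.2],"fingers": 1},{"turn": 0,"dp": [3.6,0,-0.2],"fingers": 1},{"turn": 0,"dp": [3.6,0,-0.2],"fingers": 1},{"turn": 0,"dp": [3.6,0,-0.2],"fingers": 1},{"turn": 0,"dp": [3.6,0,-0.2],"fingers": 1},{"turn": 0,"dp": [3.6,0,-0.2],"fingers": 1},{"turn": 0,"dp": [3.6,0,-0.2],"fingers": 1},{"turn": 0,"dp": [3.6,0,-0.2],"fingers": 1},{"turn": 0,"dp": [3.6,0,-0.2],"fingers": 1},{"turn": 0,"dp": [3.6,0,-0.2],"fingers": 1},{"turn": 0,"dp": [3.6,0,-0.2],"fingers": 1},{"turn": 0,"dp": [0,0,0],"fingers": 1},{"turn": 0,"dp": [0,0,0],"fingers": 1}]'

```text
clock: 7.95
eef_pos: [0.4712, -0.1546, 0.1195]
tcp_rot: [0.422, -0.562, 0.576, -0.416]
wrist_force: [0.7, -0.0, -0.6]
grip_width: 0.0854
```

```bash
cat >> h.py <<'E'
def seen(x,y,z=.026,r=26):
    """refine a standard's face centre near (x,y) in the wrist picture"""
    ci=eyes.camera_info("wrist"); p,d=eyes.grab_frame("wrist"); q=ci['R']@np.array([x,y,z])+ci['t']; u,v=q[:2]/q[2]*f(ci)+[ci['cx'],ci['cy']]
    R=int(r/1000*f(ci)/q[2]*1.6); u0,v0=max(0,int(u)-R),max(0,int(v)-R); print('pred',round(u),round(v),'R',R)
    g=p.mean(-1).astype(np.float32); c=g[int(v)-3:int(v)+4,int(u)-3:int(u)+4].mean(); m=np.zeros(g.shape,np.uint8)
    m[v0:int(v)+R,u0:int(u)+R]=(abs(g-c)<9)[v0:int(v)+R,u0:int(u)+R]; n,l,st,ce=cv2.connectedComponentsWithStats(m,connectivity=4); i=l[int(v),int(u)]
    print('face',c.round(),st[i],ce[i].round(1),ray(ci,*ce[i],z).round(4),'expect dia px',round(.037*f(ci)/q[2])); return p
E
python3 - <<'E'
from h import *
go(.4473,-.2262,.0,-17.6); p=seen(.4473,-.2262); cv2.imwrite("pics/w3.png",p[:,:,::-1])
p,d=eyes.grab_frame("top"); cv2.imwrite("pics/t3.png",cv2.resize(p[140:250,225:435,::-1],None,fx=3.8,fy=3.8,interpolation=cv2.INTER_CUBIC))
E
```

```text
t 7.95 tcp [ 0.4712 -0.1546  0.1195] zang -17.26 tilt [ 0.018 -1.     0.011] dp [ 7.33 12.08 -0.29] turn 0.006 F [ 0.7 -0.  -0.6] w 0.0854
pred 317 288 R 49
face 93.0 [ 294  270   42   37 1184] [314.6 287.7] [ 0.4458 -0.2255  0.026 ] expect dia px 44
```

View pics/t3.png

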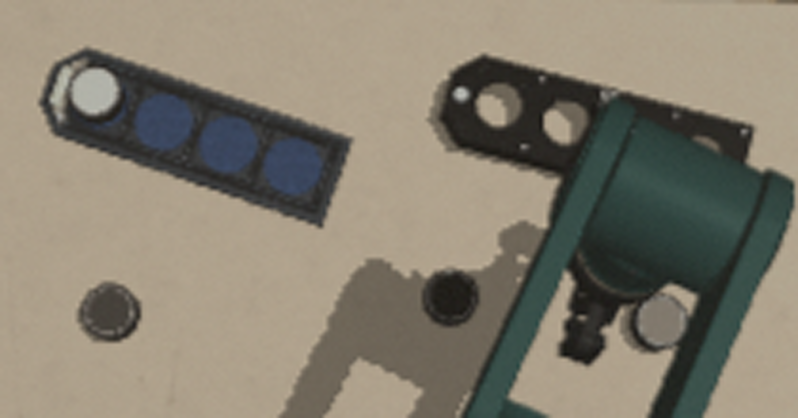

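In this view white is at (95,92) in the crop, in nest 1. Light grey is where I expected it.

>>> arm_command --targets '[{"turn": 0,"dp": [2.4,0.5,-0.1],"fingers": 1},{"turn": 0,"dp": [2.4,1.0,-0.1],"fingers": 1},{"turn": 0,"dp": [2.1,2.0,0],"fingers": 1},{"turn": 0,"dp": [0,1.5,0],"fingers": 1},{"turn": 0,"dp": [0,0,0],"fingers": 1},{"turn": 0,"dp": [0,0,0],"fingers": 1}]'

```text
clock: 8.55
eef_pos: [0.4551, -0.2147, 0.0708]
tcp_rot: [0.425, -0.558, 0.574, -0.423]
wrist_force: [-0.0, -0.3, 0.8]
grip_width: 0.0853
```

Run:
```python
from h import *
go(.4473,-.2262,.0,-17.6)
print(ray(eyes.camera_info("top"),225+95/3.8,140+92/3.8,.032))
```

```text
t 8.55 tcp [ 0.4551 -0.2147  0.0708] zang -16.23 tilt [ 0.016 -1.     0.016] dp [ 1.21  7.1  -0.55] turn 0.024 F [-0.  -0.3  0.8] w 0.0853
[0.62259506 0.24542348 0.032     ]
```

>>> arm_command --targets '[{"turn": 0.02,"dp": [0.8,2.0,-0.5],"fingers": 1},{"turn": 0,"dp": [0.4,2.0,0],"fingers": 1},{"turn": 0,"dp": [0,1.5,0],"fingers": 1},{"turn": 0,"dp": [0,0.5,0],"fingers": 1},{"turn": 0,"dp": [0,0,0],"fingers": 1},{"turn": 0,"dp": [0,0,0],"fingers": 1}]'

```text
clock: 9.05
eef_pos: [0.455, -0.2214, 0.0155]
tcp_rot: [0.421, -0.556, 0.578, -0.423]
wrist_force: [-0.7, 0.7, 0.9]
grip_width: 0.0852
```

```bash
python3 -c "from h import *; go(.4473,-.2262,.003,-17.6)"
```

```text
t 9.05 tcp [ 0.455  -0.2214  0.0155] zang -16.7 tilt [ 0.016 -1.     0.026] dp [ 0.66  1.24 -0.63] turn 0.016 F [-0.7  0.7  0.9] w 0.0852
```

>>> arm_command --targets '[{"turn": 0.01,"dp": [0.6,0.4,-0.6],"fingers": 1},{"turn": 0,"dp": [0.1,0.6,-0.2],"fingers": 1},{"turn": 0,"dp": [0,0.3,0],"fingers": 1},{"turn": 0,"dp": [0,0,0],"fingers": 1}]'

```text
clock: 9.38
eef_pos: [0.4477, -0.2269, 0.0056]
tcp_rot: [0.418, -0.556, 0.582, -0.422]
wrist_force: [-0.5, -0.8, -0.9]
grip_width: 0.0852
```

```bash
python3 -c "from h import *; go(.4473,-.2262,.003,-17.6)"
```

```text
t 9.38 tcp [ 0.4477 -0.2269  0.0056] zang -17.18 tilt [ 0.018 -0.999  0.034] dp [-0.06  0.25 -0.07] turn 0.007 F [-0.5 -0.8 -0.9] w 0.0852
```

>>> arm_command --targets '[{"turn": 0,"dp": [0,0.25,0],"fingers": 1},{"turn": 0,"dp": [0,0,0],"fingers": -1},{"turn": 0,"dp": [0,0,0],"fingers": -1},{"turn": 0,"dp": [0,0,0],"fingers": -1},{"turn": 0,"dp": [0,0,0],"fingers": -1},{"turn": 0,"dp": [0,0,0],"fingers": -1},{"turn": 0,"dp": [0,0,0],"fingers": -1}]'

```text
clock: 9.97
eef_pos: [0.4485, -0.2278, 0.0042]
tcp_rot: [0.417, -0.555, 0.583, -0.422]
wrist_force: [0.6, 1.1, -0.7]
grip_width: 0.0447
```

```bash
python3 -c "from h import *; go(.6056,.193,.09,-17.6)"
```

```text
t 9.97 tcp [ 0.4485 -0.2278  0.0042] zang -17.23 tilt [ 0.018 -0.999  0.036] dp [-44.68  -9.3    2.85] turn 0.006 F [ 0.6  1.1 -0.7] w 0.0447
```

>>> arm_command --targets '[{"turn": 0,"dp": [0,-2.5,0],"fingers": -1},{"turn": 0,"dp": [0,-3,0],"fingers": -1},{"turn": 0,"dp": [-1,-3,0.1],"fingers": -1},{"turn": 0,"dp": [-3.5,0,0.2],"fingers": -1},{"turn": 0,"dp": [-3.5,0,0.2],"fingers": -1},{"turn": 0,"dp": [-3.5,0,0.2],"fingers": -1},{"turn": 0,"dp": [-3.5,0,0.2],"fingers": -1},{"turn": 0,"dp": [-3.5,0,0.2],"fingers": -1},{"turn": 0,"dp": [-3.5,0,0.2],"fingers": -1},{"turn": 0,"dp": [-3.5,0,0.2],"fingers": -1},{"turn": 0,"dp": [-3.5,0,0.2],"fingers": -1},{"turn": 0,"dp": [-3.5,0,0.2],"fingers": -1},{"turn": 0,"dp": [-3.5,0,0.2],"fingers": -1},{"turn": 0,"dp": [-3.5,0,0.2],"fingers": -1},{"turn": 0,"dp": [-3.5,0,0.2],"fingers": -1},{"turn": 0,"dp": [0,0,0],"fingers": -1}]'

```text
clock: 11.3
eef_pos: [0.6034, 0.1959, 0.0811]
tcp_rot: [0.415, -0.558, 0.584, -0.419]
wrist_force: [1.0, -0.8, -0.5]
grip_width: 0.0443
```

```bash
python3 -c "from h import *; go(.6052,.1919,.04,-17.6)"
```

```text
t 11.3 tcp [0.6034 0.1959 0.0811] zang -17.69 tilt [ 0.017 -0.999  0.032] dp [0.25 4.12 0.16] turn -0.002 F [ 1.  -0.8 -0.5] w 0.0443
```

>>> arm_command --targets '[{"turn": 0,"dp": [0.2,1.5,0.1],"fingers": -1},{"turn": 0,"dp": [0,2.0,0],"fingers": -1},{"turn": 0,"dp": [0,1.0,0],"fingers": -1},{"turn": 0,"dp": [0,0,0],"fingers": -1},{"turn": 0,"dp": [0,0,0],"fingers": -1}]'

```text
clock: 11.72
eef_pos: [0.6045, 0.1956, 0.0327]
tcp_rot: [0.418, -0.557, 0.582, -0.42]
wrist_force: [0.2, -0.3, -0.7]
grip_width: 0.0445
```

```bash
python3 -c "from h import *; go(.6052,.1919,.011,-17.6)"
```

```text
t 11.72 tcp [0.6045 0.1956 0.0327] zang -17.32 tilt [ 0.018 -0.999  0.03 ] dp [0.29 2.18 0.11] turn 0.005 F [ 0.2 -0.3 -0.7] w 0.0445
```

>>> arm_command --targets '[{"turn": 0,"dp": [0.35,0.7,0.1],"fingers": -1},{"turn": 0,"dp": [0.1,0.8,0],"fingers": -1},{"turn": 0,"dp": [0,0.5,0],"fingers": -1},{"turn": 0,"dp": [0,0,0],"fingers": -1},{"turn": 0,"dp": [0,0,0],"fingers": -1}]'

```text
clock: 12.13
eef_pos: [0.6058, 0.1882, 0.0136]
tcp_rot: [0.416, -0.557, 0.583, -0.42]
wrist_force: [0.4, -0.1, -0.7]
grip_width: 0.0442
```

```bash
python3 -c "from h import *; go(.6052,.1919,.011,-17.6)"
```

```text
t 12.13 tcp [0.6058 0.1882 0.0136] zang -17.47 tilt [ 0.017 -0.999  0.033] dp [-0.34  0.25 -0.18] turn 0.002 F [ 0.4 -0.1 -0.7] w 0.0442
```

>>> arm_command --targets '[{"turn": 0,"dp": [-0.3,0.0,-0.1],"fingers": -1},{"turn": 0,"dp": [0,0.2,0],"fingers": -1},{"turn": 0,"dp": [0,0,0],"fingers": -1},{"turn": 0,"dp": [0,0,0],"fingers": -1}]'

```text
clock: 12.47
eef_pos: [0.6068, 0.1918, 0.0128]
tcp_rot: [0.415, -0.557, 0.583, -0.421]
wrist_force: [-0.2, -0.2, -1.0]
grip_width: 0.0449
```

```bash
python3 -c "from h import *; go(.6052,.1919,.011,-17.6)"
```

```text
t 12.47 tcp [0.6068 0.1918 0.0128] zang -17.49 tilt [ 0.015 -0.999  0.036] dp [ 0.04  0.17 -0.16] turn 0.002 F [-0.2 -0.2 -1. ] w 0.0449
```

>>> arm_command --targets '[{"turn": 0,"dp": [0,0.2,-0.1],"fingers": -1},{"turn": 0,"dp": [0,0,0],"fingers": -1},{"turn": 0,"dp": [0,0,0],"fingers": 1},{"turn": 0,"dp": [0,0,0],"fingers": 1},{"turn": 0,"dp": [0,0,0],"fingers": 1},{"turn": 0,"dp": [0,-2.5,0],"fingers": 1},{"turn": 0,"dp": [0,-3,0],"fingers": 1},{"turn": 0,"dp": [0,-3,0],"fingers": 1},{"turn": 0,"dp": [0.2,0,-2.5],"fingers": 1},{"turn": 0,"dp": [0.2,0,-3.5],"fingers": 1},{"turn": 0,"dp": [0.3,0,-3.5],"fingers": 1},{"turn": 0,"dp": [0.3,0,-3.5],"fingers": 1},{"turn": 0,"dp": [0.3,0,-3.5],"fingers": 1},{"turn": 0,"dp": [0,0,0],"fingers": 1},{"turn": 0,"dp": [0,0,0],"fingers": 1}]'

```text
clock: 13.72
eef_pos: [0.4368, 0.2323, 0.0947]
tcp_rot: [0.413, -0.557, 0.584, -0.422]
wrist_force: [-0.1, -0.5, 0.1]
grip_width: 0.0854
```

```bash
python3 -c "
from h import *; go(.4418,.2275,.003,-17.6); seen(.4418,.2275)"
```

```text
t 13.72 tcp [0.4368 0.2323 0.0947] zang -17.64 tilt [ 0.012 -0.999  0.039] dp [0.2  9.19 0.26] turn -0.001 F [-0.1 -0.5  0.1] w 0.0854
pred 325 219 R 59
face 45.0 [ 299  195   50   47 1859] [323.4 217.8] [0.441  0.2288 0.026 ] expect dia px 53
```

>>> arm_command --targets '[{"turn": 0,"dp": [0.2,2.5,0.2],"fingers": 1},{"turn": 0,"dp": [0,2.5,0],"fingers": 1},{"turn": 0,"dp": [0,2.0,0],"fingers": 1},{"turn": 0,"dp": [0,1.0,0],"fingers": 1},{"turn": 0,"dp": [0,0,0],"fingers": 1},{"turn": 0,"dp": [0,0,0],"fingers": 1}]'

```text
clock: 14.27
eef_pos: [0.4497, 0.2283, 0.0159]
tcp_rot: [0.408, -0.557, 0.586, -0.424]
wrist_force: [0.9, -0.7, 0.5]
grip_width: 0.0851
```

```bash
python3 -c "from h import *; go(.4418,.2275,.003,-17.6)"
```

```text
t 14.27 tcp [0.4497 0.2283 0.0159] zang -17.87 tilt [ 0.006 -0.999  0.046] dp [ 0.32  1.26 -0.79] turn -0.005 F [ 0.9 -0.7  0.5] w 0.0851
```

>>> arm_command --targets '[{"turn": 0,"dp": [0.2,0.5,-0.8],"fingers": 1},{"turn": 0,"dp": [0.1,0.6,-0.1],"fingers": 1},{"turn": 0,"dp": [0,0.2,0],"fingers": 1},{"turn": 0,"dp": [0,0,0],"fingers": 1}]'

```text
clock: 14.6
eef_pos: [0.4432, 0.2288, 0.0048]
tcp_rot: [0.406, -0.557, 0.587, -0.426]
wrist_force: [0.2, -0.6, -0.3]
grip_width: 0.0852
```

```bash
python3 -c "from h import *; go(.4418,.2275,.003,-17.6)"
```

```text
t 14.6 tcp [0.4432 0.2288 0.0048] zang -17.94 tilt [ 0.002 -0.999  0.051] dp [ 0.16  0.17 -0.11] turn -0.006 F [ 0.2 -0.6 -0.3] w 0.0852
```

>>> arm_command --targets '[{"turn": 0,"dp": [0.15,0.15,-0.1],"fingers": 1},{"turn": 0,"dp": [0,0,0],"fingers": -1},{"turn": 0,"dp": [0,0,0],"fingers": -1},{"turn": 0,"dp": [0,0,0],"fingers": -1},{"turn": 0,"dp": [0,0,0],"fingers": -1},{"turn": 0,"dp": [0,0,0],"fingers": -1},{"turn": 0,"dp": [0,0,0],"fingers": -1}]'

```text
clock: 15.18
eef_pos: [0.4433, 0.2284, 0.0058]
tcp_rot: [0.404, -0.556, 0.587, -0.428]
wrist_force: [-0.0, 0.1, 0.0]
grip_width: 0.0449
```

```bash
python3 -c "from h import *; go(.588,.1377,.09,-17.6)"
```

```text
t 15.18 tcp [0.4433 0.2284 0.0058] zang -17.91 tilt [-0.002 -0.998  0.055] dp [ 4.17 -7.5  17.  ] turn -0.005 F [-0.   0.1  0. ] w 0.0449
```

>>> arm_command --targets '[{"turn": 0,"dp": [0,-3.5,0],"fingers": -1},{"turn": 0,"dp": [0,-4,0],"fingers": -1},{"turn": 0,"dp": [1,0,3.9],"fingers": -1},{"turn": 0,"dp": [1,0,3.9],"fingers": -1},{"turn": 0,"dp": [1,0,3.9],"fingers": -1},{"turn": 0,"dp": [1,0,3.9],"fingers": -1},{"turn": 0,"dp": [0,0,0],"fingers": -1}]'

```text
clock: 15.77
eef_pos: [0.5775, 0.142, 0.0903]
tcp_rot: [0.407, -0.554, 0.585, -0.429]
wrist_force: [-0.1, 0.8, -0.8]
grip_width: 0.0449
```

```bash
python3 -c "from h import *; go(.5884,.1389,.03,-17.6)"
```

```text
t 15.77 tcp [0.5775 0.142  0.0903] zang -17.44 tilt [ 0.001 -0.999  0.054] dp [-0.04  6.08  0.8 ] turn 0.003 F [-0.1  0.8 -0.8] w 0.0449
```

>>> arm_command --targets '[{"turn": 0,"dp": [0,2.5,0.7],"fingers": -1},{"turn": 0,"dp": [0,2.2,-0.1],"fingers": -1},{"turn": 0,"dp": [0,0.7,-0.1],"fingers": -1},{"turn": 0,"dp": [0,0,0],"fingers": -1},{"turn": 0,"dp": [0,0,0],"fingers": -1}]'

```text
clock: 16.18
eef_pos: [0.5884, 0.1369, 0.0348]
tcp_rot: [0.405, -0.555, 0.587, -0.428]
wrist_force: [-0.2, -0.4, -0.7]
grip_width: 0.0446
```

```bash
python3 -c "from h import *; go(.5884,.1389,.0125,-17.6)"
```

```text
t 16.18 tcp [0.5884 0.1369 0.0348] zang -17.77 tilt [ 0.001 -0.999  0.055] dp [-0.19  2.23 -0.18] turn -0.003 F [-0.2 -0.4 -0.7] w 0.0446
```

>>> arm_command --targets '[{"turn": 0,"dp": [-0.2,0.8,-0.15],"fingers": -1},{"turn": 0,"dp": [0,0.8,-0.1],"fingers": -1},{"turn": 0,"dp": [0,0.5,0],"fingers": -1},{"turn": 0,"dp": [0,0,0],"fingers": -1}]'

```text
clock: 16.52
eef_pos: [0.5881, 0.141, 0.0151]
tcp_rot: [0.404, -0.554, 0.587, -0.43]
wrist_force: [-0.3, -0.1, -0.6]
grip_width: 0.0443
```

```bash
python3 -c "from h import *; go(.5884,.1389,.0125,-17.6)"
```

```text
t 16.52 tcp [0.5881 0.141  0.0151] zang -17.66 tilt [-0.002 -0.998  0.059] dp [0.2  0.26 0.07] turn -0.001 F [-0.3 -0.1 -0.6] w 0.0443
```

>>> arm_command --targets '[{"turn": 0,"dp": [0.15,0.25,0.05],"fingers": -1},{"turn": 0,"dp": [0,0,0],"fingers": -1},{"turn": 0,"dp": [0,0,0],"fingers": 1},{"turn": 0,"dp": [0,0,0],"fingers": 1},{"turn": 0,"dp": [0,-1,0],"fingers": 1},{"turn": 0,"dp": [0,-3,0],"fingers": 1},{"turn": 0,"dp": [0,-3,0],"fingers": 1},{"turn": 0,"dp": [0,-3,0],"fingers": 1},{"turn": 0,"dp": [3.7,0,-1],"fingers": 1},{"turn": 0,"dp": [3.7,0,-1],"fingers": 1},{"turn": 0,"dp": [3.7,0,-1],"fingers": 1},{"turn": 0,"dp": [3.7,0,-1],"fingers": 1},{"turn": 0,"dp": [3.7,0,-1],"fingers": 1},{"turn": 0,"dp": [2.5,0,-1],"fingers": 1},{"turn": 0,"dp": [0,0,0],"fingers": 1}]'

```text
clock: 17.77
eef_pos: [0.4628, -0.0461, 0.127]
tcp_rot: [0.401, -0.547, 0.591, -0.438]
wrist_force: [0.3, 0.2, 0.4]
grip_width: 0.0856
```

Run:
```python
from h import *
go(.4622,-.053,.003,-17.6); seen(.4622,-.053)
p,d=eyes.grab_frame("top"); cv2.imwrite("pics/t4.png",cv2.resize(p[140:250,225:435,::-1],None,fx=3.8,fy=3.8,interpolation=cv2.INTER_CUBIC))
```

```text
t 17.77 tcp [ 0.4628 -0.0461  0.127 ] zang -17.25 tilt [-0.005 -0.997  0.081] dp [ 0.74 12.37 -0.86] turn 0.006 F [0.3 0.2 0.4] w 0.0856
pred 311 211 R 52
face 11.0 [ 289  190   43   41 1381] [310.  209.6] [ 0.4615 -0.0515  0.026 ] expect dia px 46
```

View pics/t4.png

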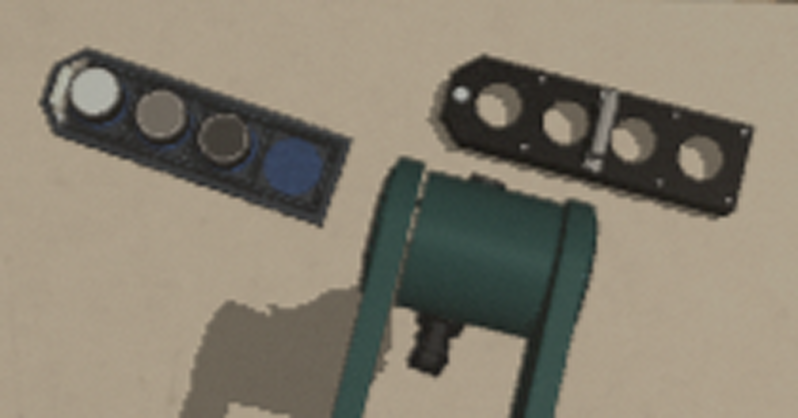

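All three placed standards sit centred in nests 1–3, at crop positions (95,92), (160,114) and (224,138). The tool tilt has crept up to 0.08 rad though, so I'll check what drives it.

>>> arm_command --targets '[{"turn": 0,"dp": [0,0,0],"fingers": 1},{"turn": 0,"dp": [0,0,0],"fingers": 1},{"turn": 0,"dp": [0,0,0],"fingers": 1},{"turn": 0,"dp": [0,0,0],"fingers": 1},{"turn": 0,"dp": [0,0,0],"fingers": 1},{"turn": 0,"dp": [0,0,0],"fingers": 1},{"turn": 0,"dp": [0,0,0],"fingers": 1},{"turn": 0,"dp": [0,0,0],"fingers": 1},{"turn": 0,"dp": [0,0,0],"fingers": 1},{"turn": 0,"dp": [0,0,0],"fingers": 1},{"turn": 0,"dp": [0,0,0],"fingers": 1},{"turn": 0,"dp": [0,0,0],"fingers": 1}]'

```text
clock: 18.87
eef_pos: [0.4689, -0.0388, 0.1284]
tcp_rot: [0.401, -0.545, 0.588, -0.443]
wrist_force: [-0.1, 0.4, -0.3]
grip_width: 0.0858
```

```bash
python3 -c "from h import *; go(.4622,-.053,.003,-17.6)"
```

```text
t 18.87 tcp [ 0.4689 -0.0388  0.1284] zang -16.68 tilt [-0.01  -0.996  0.084] dp [ 1.68 12.46 -1.28] turn 0.016 F [-0.1  0.4 -0.3] w 0.0858
```

>>> arm_command --targets '[{"turn": 0,"dp": [0,0,4],"fingers": 1},{"turn": 0,"dp": [0,0,4],"fingers": 1},{"turn": 0,"dp": [0,0,4],"fingers": 1},{"turn": 0,"dp": [0,0,0],"fingers": 1}]'

```text
clock: 19.2
eef_pos: [0.5807, -0.0727, 0.1309]
tcp_rot: [0.405, -0.548, 0.585, -0.44]
wrist_force: [0.1, -1.3, -0.5]
grip_width: 0.0856
```

```bash
python3 -c "from h import *; go(.4622,-.053,.003,-17.6)"
```

```text
t 19.2 tcp [ 0.5807 -0.0727  0.1309] zang -16.64 tilt [-0.009 -0.997  0.071] dp [  1.61  11.89 -12.8 ] turn 0.017 F [ 0.1 -1.3 -0.5] w 0.0856
```

>>> arm_command --targets '[{"turn": 0,"dp": [0,0,-4],"fingers": 1},{"turn": 0,"dp": [0,0,-4],"fingers": 1},{"turn": 0,"dp": [0,0,-4],"fingers": 1},{"turn": 0,"dp": [0,0,0],"fingers": 1}]'

```text
clock: 19.53
eef_pos: [0.4619, -0.0385, 0.113]
tcp_rot: [0.408, -0.554, 0.581, -0.435]
wrist_force: [-0.1, -0.1, -2.3]
grip_width: 0.0854
```

```bash
python3 -c "from h import *; go(.4622,-.053,.003,-17.6)"
```

```text
t 19.53 tcp [ 0.4619 -0.0385  0.113 ] zang -16.8 tilt [-0.008 -0.998  0.055] dp [ 1.47 11.   -0.16] turn 0.014 F [-0.1 -0.1 -2.3] w 0.0854
```

Fast in-and-out moves cut the tilt in both directions (0.084 → 0.071 → 0.055), so I'll repeat that.

>>> arm_command --targets '[{"turn": 0,"dp": [0,0,4],"fingers": 1},{"turn": 0,"dp": [0,0,4],"fingers": 1},{"turn": 0,"dp": [0,0,4],"fingers": 1},{"turn": 0,"dp": [0,0,0],"fingers": 1},{"turn": 0,"dp": [0,0,-4],"fingers": 1},{"turn": 0,"dp": [0,0,-4],"fingers": 1},{"turn": 0,"dp": [0,0,-4],"fingers": 1},{"turn": 0,"dp": [0,0,0],"fingers": 1},{"turn": 0,"dp": [0,0,4],"fingers": 1},{"turn": 0,"dp": [0,0,4],"fingers": 1},{"turn": 0,"dp": [0,0,4],"fingers": 1},{"turn": 0,"dp": [0,0,0],"fingers": 1},{"turn": 0,"dp": [0,0,-4],"fingers": 1},{"turn": 0,"dp": [0,0,-4],"fingers": 1},{"turn": 0,"dp": [0,0,-4],"fingers": 1},{"turn": 0,"dp": [0,0,0],"fingers": 1}]'

```text
clock: 20.87
eef_pos: [0.4393, -0.0342, 0.0878]
tcp_rot: [-0.42, 0.568, -0.568, 0.423]
wrist_force: [-0.1, 0.6, -1.0]
grip_width: 0.0853
```

```bash
python3 -c "from h import *; go(.4622,-.053,.003,-17.6)"
```

```text
t 20.87 tcp [ 0.4393 -0.0342  0.0878] zang -16.87 tilt [-0.004 -1.     0.003] dp [1.17 8.48 2.72] turn 0.013 F [-0.1  0.6 -1. ] w 0.0853
```

Tilt is back to 0.003. Now for the black standard.

>>> arm_command --targets '[{"turn": 0.01,"dp": [0.6,0.5,2.5],"fingers": 1},{"turn": 0,"dp": [0.4,3,0],"fingers": 1},{"turn": 0,"dp": [0.1,2.5,0],"fingers": 1},{"turn": 0,"dp": [0,1,0],"fingers": 1},{"turn": 0,"dp": [0,0,0],"fingers": 1}]'

```text
clock: 21.28
eef_pos: [0.4575, -0.0509, 0.0183]
tcp_rot: [0.416, -0.568, 0.571, -0.422]
wrist_force: [-0.6, 0.1, -0.7]
grip_width: 0.0849
```

```bash
python3 -c "from h import *; go(.4620,-.0527,.003,-17.6)"
```

```text
t 21.28 tcp [ 0.4575 -0.0509  0.0183] zang -17.38 tilt [-0.005 -1.     0.009] dp [0.05 1.54 0.47] turn 0.004 F [-0.6  0.1 -0.7] w 0.0849
```

>>> arm_command --targets '[{"turn": 0,"dp": [0.05,1.0,0.3],"fingers": 1},{"turn": 0,"dp": [0,0.6,0],"fingers": 1},{"turn": 0,"dp": [0,0,0],"fingers": 1}]'

```text
clock: 21.53
eef_pos: [0.4617, -0.0523, 0.0032]
tcp_rot: [0.415, -0.568, 0.572, -0.423]
wrist_force: [-0.1, 0.0, -1.2]
grip_width: 0.0856
```

```bash
python3 -c "from h import *; go(.4620,-.0527,.003,-17.6)"
```

```text
t 21.53 tcp [ 0.4617 -0.0523  0.0032] zang -17.37 tilt [-0.005 -1.     0.011] dp [0.03 0.02 0.04] turn 0.004 F [-0.1  0.  -1.2] w 0.0856
```

>>> arm_command --targets '[{"turn": 0,"dp": [0,0,0],"fingers": -1},{"turn": 0,"dp": [0,0,0],"fingers": -1},{"turn": 0,"dp": [0,0,0],"fingers": -1},{"turn": 0,"dp": [0,0,0],"fingers": -1},{"turn": 0,"dp": [0,0,0],"fingers": -1},{"turn": 0,"dp": [0,0,0],"fingers": -1}]'

```text
clock: 22.03
eef_pos: [0.4647, -0.0527, 0.0068]
tcp_rot: [0.414, -0.566, 0.574, -0.424]
wrist_force: [0.8, -0.8, -0.4]
grip_width: 0.0446
```

```bash
python3 -c "from h import *; go(.4620,-.0527,.003,-17.6)"
```

```text
t 22.03 tcp [ 0.4647 -0.0527  0.0068] zang -17.34 tilt [-0.006 -1.     0.018] dp [ 0.08  0.37 -0.27] turn 0.005 F [ 0.8 -0.8 -0.4] w 0.0446
```

>>> arm_command --targets '[{"turn": 0,"dp": [0,-3.5,0],"fingers": -1},{"turn": 0,"dp": [0,-4,0],"fingers": -1},{"turn": 0,"dp": [-3.5,0,1.4],"fingers": -1},{"turn": 0,"dp": [-3.5,0,1.4],"fingers": -1},{"turn": 0,"dp": [-3.5,0,1.4],"fingers": -1},{"turn": 0,"dp": [-3.5,0,1.4],"fingers": -1},{"turn": 0,"dp": [-1.8,0,0.5],"fingers": -1},{"turn": 0,"dp": [0,0,0],"fingers": -1}]'

```text
clock: 22.7
eef_pos: [0.5722, 0.084, 0.0872]
tcp_rot: [0.411, -0.567, 0.575, -0.423]
wrist_force: [-0.4, -0.1, -0.3]
grip_width: 0.0443
```

```bash
python3 -c "from h import *; go(.5706,.0824,.03,-17.6)"
```

```text
t 22.7 tcp [0.5722 0.084  0.0872] zang -17.76 tilt [-0.008 -1.     0.019] dp [ 0.24  5.71 -0.22] turn -0.003 F [-0.4 -0.1 -0.3] w 0.0443
```

>>> arm_command --targets '[{"turn": 0,"dp": [0.15,2.5,-0.3],"fingers": -1},{"turn": 0,"dp": [0,2.5,-0.1],"fingers": -1},{"turn": 0,"dp": [0,1,0],"fingers": -1},{"turn": 0,"dp": [0,0,0],"fingers": -1}]'

```text
clock: 23.03
eef_pos: [0.5702, 0.0843, 0.0264]
tcp_rot: [0.411, -0.566, 0.575, -0.424]
wrist_force: [-1.0, -0.1, -0.1]
grip_width: 0.0444
```

```bash
python3 -c "from h import *; go(.5708,.0832,.0135,-17.6)"
```

```text
t 23.03 tcp [0.5702 0.0843 0.0264] zang -17.57 tilt [-0.007 -1.     0.022] dp [0.09 1.29 0.06] turn 0.001 F [-1.  -0.1 -0.1] w 0.0444
```

>>> arm_command --targets '[{"turn": 0,"dp": [0.1,0.8,0.05],"fingers": -1},{"turn": 0,"dp": [0,0.5,0],"fingers": -1},{"turn": 0,"dp": [0,0.1,0],"fingers": -1}]'

```text
clock: 23.28
eef_pos: [0.5705, 0.0815, 0.0125]
tcp_rot: [0.411, -0.566, 0.576, -0.424]
wrist_force: [-0.1, 0.4, -0.7]
grip_width: 0.0444
```

```bash
python3 -c "from h import *; go(.5708,.0832,.013,-17.6)"
```

```text
t 23.28 tcp [0.5705 0.0815 0.0125] zang -17.66 tilt [-0.007 -1.     0.022] dp [-0.18 -0.05 -0.02] turn -0.001 F [-0.1  0.4 -0.7] w 0.0444
```

>>> arm_command --targets '[{"turn": 0,"dp": [0,0,0],"fingers": 1},{"turn": 0,"dp": [0,0,0],"fingers": 1},{"turn": 0,"dp": [0,-0.5,0],"fingers": 1},{"turn": 0,"dp": [0,-3,0],"fingers": 1},{"turn": 0,"dp": [0,-3.5,0],"fingers": 1},{"turn": 0,"dp": [0,-4,0],"fingers": 1},{"turn": 0,"dp": [0,-4,0],"fingers": 1},{"turn": 0,"dp": [3.3,0,1.5],"fingers": 1},{"turn": 0,"dp": [3.3,0,1.5],"fingers": 1},{"turn": 0,"dp": [3.3,0,1.5],"fingers": 1},{"turn": 0,"dp": [3.3,0,1.5],"fingers": 1},{"turn": 0,"dp": [3.3,0,1.5],"fingers": 1},{"turn": 0,"dp": [3.3,0,1.5],"fingers": 1},{"turn": 0,"dp": [0,0,0],"fingers": 1}]'

```text
clock: 24.45
eef_pos: [0.5994, -0.1417, 0.1919]
tcp_rot: [0.406, -0.555, 0.582, -0.434]
wrist_force: [-0.4, 0.9, -0.2]
grip_width: 0.0857
```

Run:
```python
from h import *
go(.6028,-.172,.15,76.7)
p,d=eyes.grab_frame("wrist"); cv2.imwrite("pics/w5.png",p[:,:,::-1])
```

```text
t 24.45 tcp [ 0.5994 -0.1417  0.1919] zang -17.17 tilt [-0.01  -0.998  0.054] dp [2.83 4.23 0.99] turn -1.638 F [-0.4  0.9 -0.2] w 0.0857
```

View pics/w5.png

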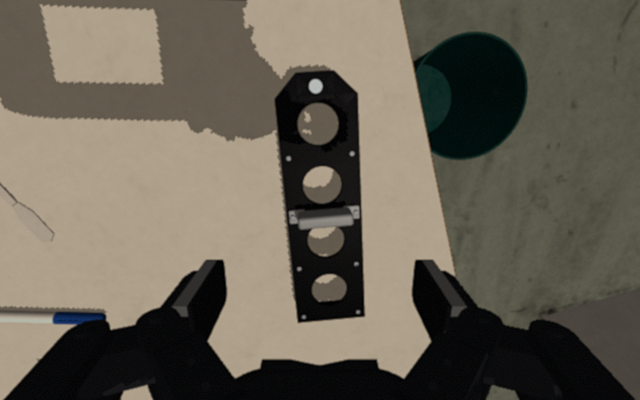

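The view shows the mask with its dot at (316,86), holes from (318,123) to (329,288) and the fin at about (325,217). The lift raised the tilt to 0.054, so I'll level the tool before turning.

>>> arm_command --targets '[{"turn": 0,"dp": [0,0,-4],"fingers": 1},{"turn": 0,"dp": [0,0,-4],"fingers": 1},{"turn": 0,"dp": [0,0,-4],"fingers": 1},{"turn": 0,"dp": [0,0,0],"fingers": 1},{"turn": 0,"dp": [0,0,4],"fingers": 1},{"turn": 0,"dp": [0,0,4],"fingers": 1},{"turn": 0,"dp": [0,0,4],"fingers": 1},{"turn": 0,"dp": [0,0,0],"fingers": 1},{"turn": 0,"dp": [0,0,-4],"fingers": 1},{"turn": 0,"dp": [0,0,-4],"fingers": 1},{"turn": 0,"dp": [0,0,-4],"fingers": 1},{"turn": 0,"dp": [0,0,0],"fingers": 1},{"turn": 0,"dp": [0,0,4],"fingers": 1},{"turn": 0,"dp": [0,0,4],"fingers": 1},{"turn": 0,"dp": [0,0,4],"fingers": 1},{"turn": 0,"dp": [0,0,0],"fingers": 1}]'

```text
clock: 25.83
eef_pos: [0.5852, -0.116, 0.1713]
tcp_rot: [-0.415, 0.566, -0.565, 0.434]
wrist_force: [-0.5, 0.3, -1.3]
grip_width: 0.0855
```

```bash
python3 -c "from h import *; go(.6028,-.172,.15,76.7)"
```

```text
t 25.83 tcp [ 0.5852 -0.116   0.1713] zang -16.17 tilt [-0.023 -1.     0.015] dp [4.93 2.06 3.22] turn -1.621 F [-0.5  0.3 -1.3] w 0.0855
```

>>> arm_command --targets '[{"turn": -0.12,"dp": [0,0,0],"fingers": 1},{"turn": -0.12,"dp": [0,0,0],"fingers": 1},{"turn": -0.12,"dp": [0,0,0],"fingers": 1},{"turn": -0.12,"dp": [0,0,0],"fingers": 1},{"turn": -0.12,"dp": [0,0,0],"fingers": 1},{"turn": -0.12,"dp": [0,0,0],"fingers": 1},{"turn": -0.12,"dp": [0,0,0],"fingers": 1},{"turn": -0.12,"dp": [0,0,0],"fingers": 1},{"turn": -0.12,"dp": [0,0,0],"fingers": 1},{"turn": -0.12,"dp": [0,0,0],"fingers": 1},{"turn": -0.12,"dp": [0,0,0],"fingers": 1},{"turn": -0.12,"dp": [0,0,0],"fingers": 1},{"turn": -0.12,"dp": [0,0,0],"fingers": 1}]'

```text
clock: 26.92
eef_pos: [0.5858, -0.1005, 0.1806]
tcp_rot: [-0.693, 0.071, -0.089, 0.711]
wrist_force: [-0.1, 0.4, 0.7]
grip_width: 0.0853
```

```bash
python3 -c "from h import *; go(.6028,-.172,.15,76.7)"
```

```text
t 26.92 tcp [ 0.5858 -0.1005  0.1806] zang 77.0 tilt [ 0.023 -0.999  0.028] dp [ 3.2   2.95 -6.67] turn 0.005 F [-0.1  0.4  0.7] w 0.0853
```

>>> arm_command --targets '[{"turn": 0,"dp": [1.6,0.5,-3.3],"fingers": 1},{"turn": 0,"dp": [1.6,0.5,-3.3],"fingers": 1},{"turn": 0,"dp": [0,0,0],"fingers": 1}]'

```text
clock: 27.17
eef_pos: [0.6035, -0.1676, 0.1738]
tcp_rot: [-0.694, 0.064, -0.086, 0.712]
wrist_force: [-0.3, 0.8, -0.9]
grip_width: 0.0851
```

```bash
cat >> h.py <<'E'
def fin(cam="wrist"):
    ci=eyes.camera_info(cam); p,d=eyes.grab_frame(cam); W=cloud(ci,d); x,y,z=W[...,0],W[...,1],W[...,2]
    near=(x>.5)&(x<.72)&(y>-.34)&(y<.32)
    m=((z>.05)&(z<.066)&near).astype(np.uint8); n,l,st,ce=cv2.connectedComponentsWithStats(m)
    for i in range(1,n):
        if st[i,4]>60:
            P=np.stack([x[l==i],y[l==i]],-1).astype(np.float32); c,wh,_=cv2.minAreaRect(P); e=np.linalg.svd(P-P.mean(0),full_matrices=False)[2][0]
            print(cam,'fin',st[i],np.round(c,4),np.round(wh,4),'long axis',round(float(np.degrees(np.arctan2(e[1],e[0]))),1),'z',np.median(z[l==i]).round(4))
    return p,W
E
python3 - <<'E'
from h import *
go(.6028,-.172,.15,76.7); p,W=fin(); cv2.imwrite("pics/w6.png",p[:,:,::-1]); np.savez("w6.npz",p=p,W=W); fin("top")
E
```

```text
t 27.17 tcp [ 0.6035 -0.1676  0.1738] zang 77.83 tilt [ 0.029 -0.999  0.029] dp [-0.05  2.36 -0.51] turn 0.02 F [-0.3  0.8 -0.9] w 0.0851
wrist fin [302 162  14  60 808] [ 0.602  -0.1729] [0.0112 0.0511] long axis -13.2 z 0.0564
```

View pics/w6.png

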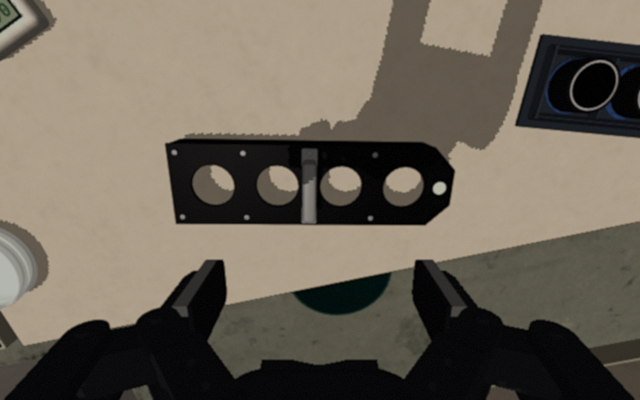

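The fin is at (308,187) px, or world (0.602,-0.173), with z 0.056 and size 11×51 mm, which matches its given size. I'll level once more, then descend.

>>> arm_command --targets '[{"turn": 0,"dp": [-4,0,0],"fingers": 1},{"turn": 0,"dp": [-4,0,0],"fingers": 1},{"turn": 0,"dp": [-4,0,0],"fingers": 1},{"turn": 0,"dp": [0,0,0],"fingers": 1},{"turn": 0,"dp": [4,0,0],"fingers": 1},{"turn": 0,"dp": [4,0,0],"fingers": 1},{"turn": 0,"dp": [4,0,0],"fingers": 1},{"turn": 0,"dp": [0,0,0],"fingers": 1}]'

```text
clock: 27.93
eef_pos: [0.5929, -0.1468, 0.1628]
tcp_rot: [-0.689, 0.067, -0.075, 0.718]
wrist_force: [-1.1, -0.1, -1.5]
grip_width: 0.0856
```

```bash
python3 -c "from h import *; go(.602,-.1729,.036,76.8)"
```

```text
t 27.93 tcp [ 0.5929 -0.1468  0.1628] zang 78.49 tilt [ 0.006 -0.999  0.042] dp [ 1.34 12.57 -2.91] turn 0.03 F [-1.1 -0.1 -1.5] w 0.0856
```

>>> arm_command --targets '[{"turn": 0.015,"dp": [0,0,-4],"fingers": 1},{"turn": 0.015,"dp": [0,0,-4],"fingers": 1},{"turn": 0,"dp": [0,0,-4],"fingers": 1},{"turn": 0,"dp": [0,0,0],"fingers": 1},{"turn": 0,"dp": [0,0,4],"fingers": 1},{"turn": 0,"dp": [0,0,4],"fingers": 1},{"turn": 0,"dp": [0,0,4],"fingers": 1},{"turn": 0,"dp": [0,0,0],"fingers": 1}]'

```text
clock: 28.6
eef_pos: [0.596, -0.1379, 0.1649]
tcp_rot: [-0.686, 0.076, -0.084, 0.719]
wrist_force: [0.3, -0.3, -0.3]
grip_width: 0.0847
```

```bash
python3 -c "from h import *; go(.602,-.1729,.036,76.8)"
```

```text
t 28.6 tcp [ 0.596  -0.1379  0.1649] zang 77.07 tilt [ 0.006 -0.999  0.048] dp [ 1.3  12.72 -3.88] turn 0.005 F [ 0.3 -0.3 -0.3] w 0.0847
```

The remaining tilt is sideways, about 0.05 rad, and it will level out when the mask is released. Going for the fin.

>>> arm_command --targets '[{"turn": 0,"dp": [1.2,2,-3.4],"fingers": 1},{"turn": 0,"dp": [0,3,-0.2],"fingers": 1},{"turn": 0,"dp": [0,2,0],"fingers": 1},{"turn": 0,"dp": [0,0,0],"fingers": 1}]'

```text
clock: 28.93
eef_pos: [0.6042, -0.1637, 0.0994]
tcp_rot: [-0.687, 0.066, -0.083, 0.719]
wrist_force: [-1.6, -0.1, -0.0]
grip_width: 0.0855
```

```bash
python3 -c "from h import *; go(.602,-.1729,.036,76.8); fin()"
```

```text
t 28.93 tcp [ 0.6042 -0.1637  0.0994] zang 77.91 tilt [ 0.018 -0.999  0.048] dp [-0.13  6.29 -1.25] turn 0.019 F [-1.6 -0.1 -0. ] w 0.0855
wrist fin [ 291  189   20   79 1489] [ 0.6022 -0.1731] [0.0118 0.0516] long axis -13.5 z 0.0564
```

>>> arm_command --targets '[{"turn": 0.015,"dp": [-0.1,2.5,-1.1],"fingers": 1},{"turn": 0,"dp": [0,2,-0.2],"fingers": 1},{"turn": 0,"dp": [0,0.8,0],"fingers": 1},{"turn": 0,"dp": [0,0,0],"fingers": 1}]'

```text
clock: 29.32
eef_pos: [0.6069, -0.1721, 0.0563]
tcp_rot: [-0.687, 0.065, -0.092, 0.718]
wrist_force: [-0.6, 0.7, 0.2]
grip_width: 0.0855
```

```bash
python3 -c "from h import *; go(.602,-.1729,.036,76.8)"
```

```text
t 29.32 tcp [ 0.6069 -0.1721  0.0563] zang 77.29 tilt [ 0.033 -0.998  0.047] dp [-0.52  2.   -0.28] turn 0.009 F [-0.6  0.7  0.2] w 0.0855
```

>>> arm_command --targets '[{"turn": 0.01,"dp": [-0.5,1.0,-0.3],"fingers": 1},{"turn": 0,"dp": [-0.1,1.0,0],"fingers": 0.2},{"turn": 0,"dp": [0,0.1,0],"fingers": -0.2}]'

```text
clock: 29.57
eef_pos: [0.6036, -0.1728, 0.0392]
tcp_rot: [-0.687, 0.066, -0.098, 0.717]
wrist_force: [-0.6, -0.6, -0.8]
grip_width: 0.064
```

```bash
python3 -c "from h import *; go(.602,-.1729,.036,76.8)"
```

```text
t 29.57 tcp [ 0.6036 -0.1728  0.0392] zang 76.76 tilt [ 0.041 -0.998  0.047] dp [-0.17  0.31 -0.06] turn -0.001 F [-0.6 -0.6 -0.8] w 0.064
```

>>> arm_command --targets '[{"turn": 0,"dp": [-0.15,0.3,-0.05],"fingers": -1},{"turn": 0,"dp": [0,0.1,0],"fingers": -1},{"turn": 0,"dp": [0,0,0],"fingers": -1},{"turn": 0,"dp": [0,0,0],"fingers": -1},{"turn": 0,"dp": [0,0,0],"fingers": -1},{"turn": 0,"dp": [0,0,0],"fingers": -1}]' --grip_force 60

```text
clock: 30.07
eef_pos: [0.6033, -0.1737, 0.0386]
tcp_rot: [-0.688, 0.064, -0.099, 0.716]
wrist_force: [-1.9, 1.4, 2.0]
grip_width: 0.0106
```

```bash
python3 -c "from h import *; go(.602,-.1729,.036,76.8)"
```

```text
t 30.07 tcp [ 0.6033 -0.1737  0.0386] zang 76.78 tilt [ 0.045 -0.998  0.044] dp [-0.16  0.25  0.03] turn -0.0 F [-1.9  1.4  2. ] w 0.0106
```

>>> arm_command --targets '[{"turn": 0,"dp": [0,-1.5,0],"fingers": -1},{"turn": 0,"dp": [0,-2.5,0],"fingers": -1},{"turn": 0,"dp": [0,-2.5,0],"fingers": -1},{"turn": 0,"dp": [0,-2,0.5],"fingers": -1},{"turn": 0,"dp": [-0.5,0,2],"fingers": -1},{"turn": 0,"dp": [-0.75,0,3],"fingers": -1},{"turn": 0,"dp": [-0.75,0,3],"fingers": -1},{"turn": 0,"dp": [-0.75,0,3],"fingers": -1},{"turn": 0,"dp": [-0.75,0,3],"fingers": -1},{"turn": 0,"dp": [-0.75,0,3],"fingers": -1},{"turn": 0,"dp": [-0.75,0,3],"fingers": -1},{"turn": 0,"dp": [-0.75,0,3],"fingers": -1},{"turn": 0,"dp": [-0.75,0,3],"fingers": -1},{"turn": 0.035,"dp": [-0.75,0,3],"fingers": -1},{"turn": 0.035,"dp": [-0.4,0,2],"fingers": -1},{"turn": 0,"dp": [0,0,0],"fingers": -1}]'

```text
clock: 31.4
eef_pos: [0.5954, 0.1609, 0.1301]
tcp_rot: [-0.681, 0.097, -0.124, 0.715]
wrist_force: [0.5, 0.3, -1.6]
grip_width: 0.0109
```

Run:
```python
from h import *
go(.5973,.165,.08,72.4); fin()
p,d=eyes.grab_frame("wrist"); cv2.imwrite("pics/w7.png",p[:,:,::-1]); p,d=eyes.grab_frame("top"); np.savez("t7.npz",p=p,d=d)
```

```text
t 31.4 tcp [0.5954 0.1609 0.1301] zang 72.12 tilt [ 0.03  -0.998  0.053] dp [-0.1   5.02  0.18] turn -0.005 F [ 0.5  0.3 -1.6] w 0.0109
```

View pics/w7.png

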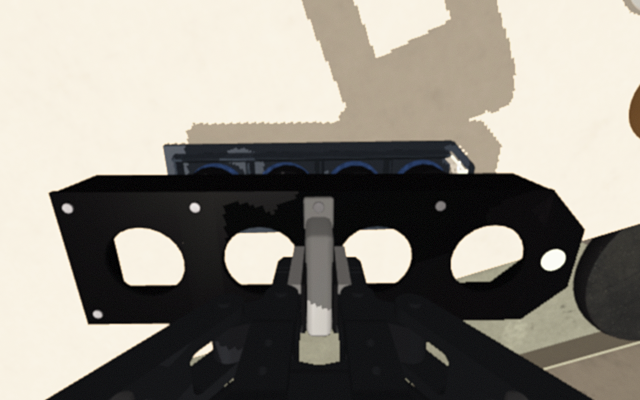

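The mask is held well, with its chamfered end toward the tray's chamfered end and the tray edge visible at (165–470,145). I'll lower it in stages.

>>> arm_command --targets '[{"turn": 0,"dp": [0,2.0,0.3],"fingers": -1},{"turn": 0,"dp": [0,2.0,0.1],"fingers": -1},{"turn": 0,"dp": [0,1.0,0],"fingers": -1},{"turn": 0,"dp": [0,0,0],"fingers": -1}]'

```text
clock: 31.88
eef_pos: [0.601, 0.1559, 0.0798]
tcp_rot: [-0.683, 0.098, -0.128, 0.713]
wrist_force: [-0.5, 0.9, -2.1]
grip_width: 0.0106
```

Run:
```python
from h import *
go(.5973,.165,.06,72.4)
p,d=eyes.grab_frame("side"); cv2.imwrite("pics/s8.png",cv2.resize(p[130:290,180:380,::-1],None,fx=3.8,fy=3.8,interpolation=cv2.INTER_CUBIC))
```

```text
t 31.88 tcp [0.601  0.1559 0.0798] zang 71.66 tilt [ 0.035 -0.998  0.048] dp [-0.71  1.99  0.65] turn -0.013 F [-0.5  0.9 -2.1] w 0.0106
```

View pics/s8.png

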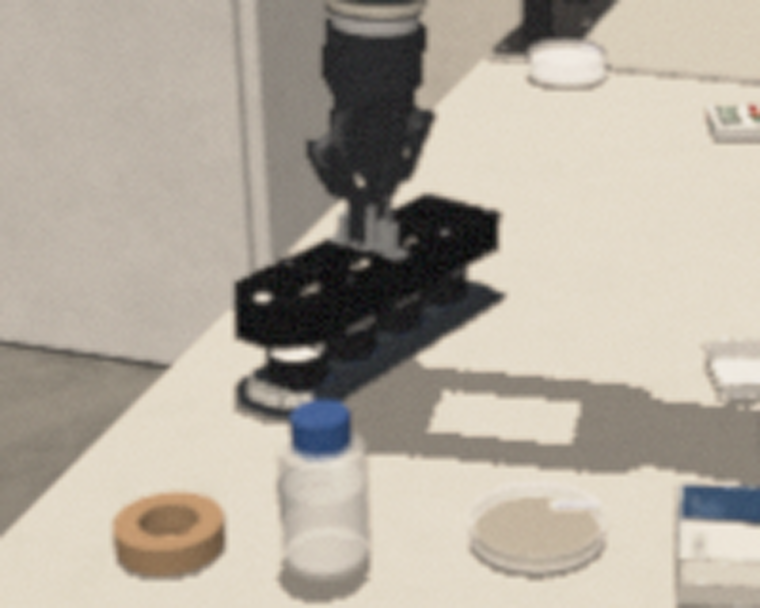

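>>> arm_command --targets '[{"turn": -0.01,"dp": [-0.6,0.3,0.6],"fingers": -1},{"turn": 0,"dp": [0,0.5,0.1],"fingers": -1},{"turn": 0,"dp": [0,0,0],"fingers": -1}]'

```text
clock: 32.18
eef_pos: [0.5995, 0.1633, 0.0746]
tcp_rot: [-0.683, 0.094, -0.127, 0.713]
wrist_force: [-0.2, 0.1, -0.2]
grip_width: 0.0104
```

```bash
python3 -c "from h import *; go(.5973,.165,.06,72.4)"
```

```text
t 32.18 tcp [0.5995 0.1633 0.0746] zang 72.11 tilt [ 0.039 -0.998  0.05 ] dp [-0.32  1.45  0.02] turn -0.005 F [-0.2  0.1 -0.2] w 0.0104
```

>>> arm_command --targets '[{"turn": -0.005,"dp": [-0.35,0.7,0.05],"fingers": -1},{"turn": 0,"dp": [-0.05,0.6,0.1],"fingers": -1},{"turn": 0,"dp": [0,0,0],"fingers": -1}]'

```text
clock: 32.43
eef_pos: [0.5977, 0.1671, 0.0626]
tcp_rot: [-0.683, 0.09, -0.126, 0.714]
wrist_force: [0.6, 0.3, -2.0]
grip_width: 0.0109
```

```bash
python3 -c "from h import *; go(.5973,.165,.05,72.4)"
```

```text
t 32.43 tcp [0.5977 0.1671 0.0626] zang 72.46 tilt [ 0.043 -0.998  0.051] dp [-0.03  1.25 -0.28] turn 0.001 F [ 0.6  0.3 -2. ] w 0.0109
```

>>> arm_command --targets '[{"turn": 0,"dp": [-0.05,0.4,-0.25],"fingers": -1},{"turn": 0,"dp": [0,0.4,0],"fingers": -1},{"turn": 0,"dp": [0,0,0],"fingers": -1}]'

```text
clock: 32.68
eef_pos: [0.5967, 0.1653, 0.0537]
tcp_rot: [-0.683, 0.09, -0.126, 0.714]
wrist_force: [-0.6, 0.4, -0.5]
grip_width: 0.0105
```

Run:
```python
from h import *
go(.5973,.165,.0436,72.4)
p,d=eyes.grab_frame("side"); cv2.imwrite("pics/s9.png",cv2.resize(p[170:260,220:340,::-1],None,fx=6,fy=6,interpolation=cv2.INTER_CUBIC))
```

```text
t 32.68 tcp [0.5967 0.1653 0.0537] zang 72.51 tilt [ 0.043 -0.998  0.051] dp [ 0.02  1.01 -0.07] turn 0.002 F [-0.6  0.4 -0.5] w 0.0105
```

View pics/s9.png

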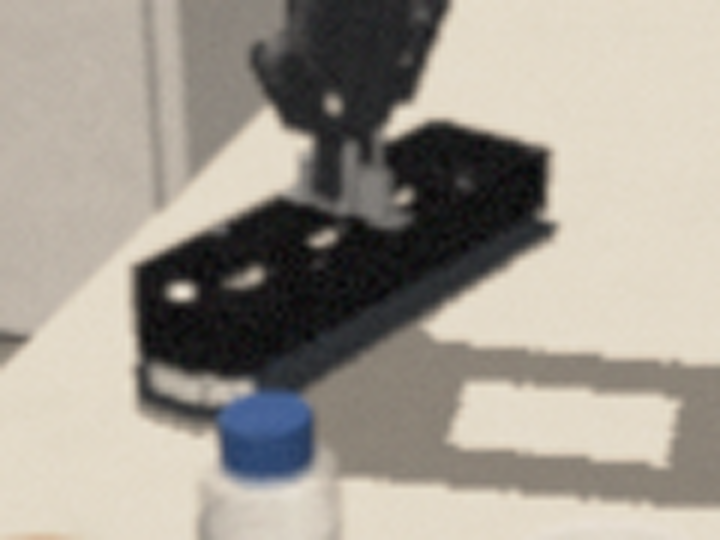

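The mask is squarely over the tray, about 10 mm up. Lowering gently.

>>> arm_command --targets '[{"turn": 0,"dp": [0,0.35,-0.05],"fingers": -1},{"turn": 0,"dp": [0,0.3,0],"fingers": -1},{"turn": 0,"dp": [0,0.1,0],"fingers": -1}]'

```text
clock: 32.98
eef_pos: [0.5977, 0.165, 0.0466]
tcp_rot: [-0.683, 0.089, -0.126, 0.714]
wrist_force: [-0.1, -0.7, -1.2]
grip_width: 0.0108
```

```bash
python3 -c "from h import *; go(.5973,.165,.0436,72.4)"
```

```text
t 32.98 tcp [0.5977 0.165  0.0466] zang 72.5 tilt [ 0.045 -0.998  0.052] dp [-0.05  0.29 -0.03] turn 0.002 F [-0.1 -0.7 -1.2] w 0.0108
```

>>> arm_command --targets '[{"turn": 0,"dp": [0,0.25,0],"fingers": -1},{"turn": 0,"dp": [0,0.2,0],"fingers": -1}]'

```text
clock: 33.15
eef_pos: [0.5982, 0.1657, 0.0433]
tcp_rot: [-0.682, 0.089, -0.127, 0.714]
wrist_force: [-3.1, 1.6, 7.9]
grip_width: 0.0108
```

```bash
python3 -c "from h import *; go(.5973,.165,.0436,72.4)"
```

```text
t 33.15 tcp [0.5982 0.1657 0.0433] zang 72.48 tilt [ 0.045 -0.998  0.053] dp [-0.06 -0.04 -0.1 ] turn 0.001 F [-3.1  1.6  7.9] w 0.0108
```

>>> arm_command --targets '[{"turn": 0,"dp": [0,0,0],"fingers": 1},{"turn": 0,"dp": [0,0,0],"fingers": 1},{"turn": 0,"dp": [0,0,0],"fingers": 1},{"turn": 0,"dp": [0,-1,0],"fingers": 1},{"turn": 0,"dp": [0,-3,0],"fingers": 1},{"turn": 0,"dp": [0,-3.5,0],"fingers": 1},{"turn": 0,"dp": [0,-3.5,0],"fingers": 1},{"turn": 0,"dp": [-4,0,0],"fingers": 1},{"turn": 0,"dp": [-4,0,0],"fingers": 1},{"turn": 0,"dp": [-4,-0.5,0],"fingers": 1},{"turn": 0,"dp": [-4,-0.5,0],"fingers": 1},{"turn": 0,"dp": [0,0,0],"fingers": 1}]'

```text
clock: 34.15
eef_pos: [0.4381, 0.2098, 0.1674]
tcp_rot: [-0.68, 0.087, -0.132, 0.716]
wrist_force: [0.8, -0.5, -0.0]
grip_width: 0.0853
```

Run:
```python
from h import *
go(.5973,.165,.0436,72.4); pt,Wt=fin("top"); pw,W=fin(); 
a=pw[:,:,::-1]; b=cv2.resize(pt[140:230,225:385,::-1],(640,360),interpolation=cv2.INTER_CUBIC)
cv2.imwrite("pics/e1.png",cv2.resize(np.vstack([a,b]),None,fx=.78,fy=.78,interpolation=cv2.INTER_AREA))
# top-plate plane from wrist depth
x,y,z=W[...,0],W[...,1],W[...,2]; m=(np.hypot(x-.597,y-.165)<.12)&(z>.027)&(z<.047)&(pw.mean(-1)<40)
A=np.c_[x[m]-.597,y[m]-.165,np.ones(m.sum())]; c=np.linalg.lstsq(A,z[m],rcond=None)[0]; print("plate slopes,z",c.round(4),m.sum())
```

```text
t 34.15 tcp [0.4381 0.2098 0.1674] zang 72.2 tilt [ 0.055 -0.997  0.06 ] dp [15.82 13.29 -0.14] turn -0.004 F [ 0.8 -0.5 -0. ] w 0.0853
top fin [270 163   9  17  66] [0.5982 0.1648] [0.0121 0.0522] long axis 162.8 z 0.0617
wrist fin [312 320  13  44 521] [0.5934 0.1667] [0.012  0.0471] long axis -17.8 z 0.0611
plate slopes,z [0.0194 0.0019 0.0355] 10323
```

View pics/e1.png

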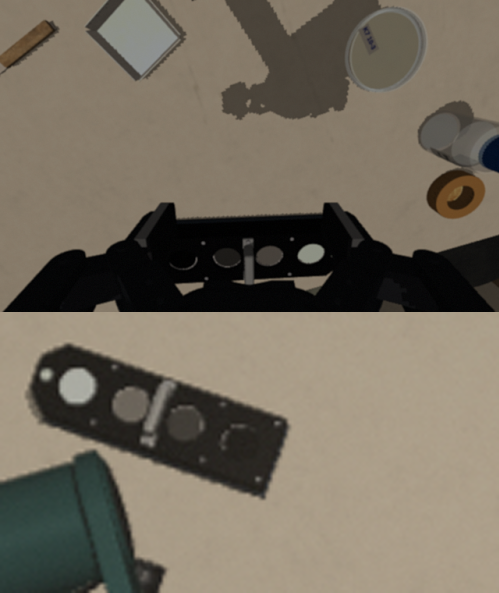

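The faces show white, light grey, dark grey and black through the holes, and the fin sits 4.7 mm higher than on the worktop. One last levelness check against the worktop plane, then I hand in.

Run:
```python
from h import *
e=np.array([np.cos(np.radians(72.4)),np.sin(np.radians(72.4))]); n=np.array([-e[1],e[0]])
for cam in("wrist","top"):
    ci=eyes.camera_info(cam); p,d=eyes.grab_frame(cam); W=cloud(ci,d); Q=W[...,:2]-[.5973,.1641]; s=Q@e; t=Q@n; z=W[...,2]; g=p.mean(-1)
    P=(abs(s)<.118)&(abs(t)<.030)&(abs(s)>.012)&(z>.025)&(z<.05)&(g<60)
    for k in(29,87):
        for q in(-1,1): P&=np.hypot(s-q*k/1000,t)>.024
    T=(abs(s)<.2)&(abs(t)<.12)&(abs(t)>.06)&(abs(z)<.012)
    for nm,m in(("plate",P),("table",T)):
        c=np.linalg.lstsq(np.c_[s[m],t[m],np.ones(m.sum())],z[m],rcond=None)[0]; print(cam,nm,m.sum(),c.round(4))
    for nm,m in (("+x",P&(s>.07)),("-x",P&(s<-.07)),("+y",P&(t>.024)),("-y",P&(t<-.024))): print(nm,np.median(z[m]).round(4),m.sum())
```

```text
wrist plate 3418 [-0.0004  0.0012  0.0367]
wrist table 20204 [-0.0006  0.0001 -0.0013]
+x 0.0367 599
-x 0.0367 439
+y 0.0367 785
-y 0.0366 782
top plate 571 [-0.0003 -0.0032  0.038 ]
top table 3621 [-0.0014 -0.0003  0.0001]
+x 0.0384 116
-x 0.0383 124
+y 0.0381 116
-y 0.0381 126
```

The plate is level and 38 mm above the worktop, which is its seated height (33 + 5). The gripper is clear of everything, so I'm handing in.

```bash
python3 -c "from bench import hand_in; print(hand_in())"
```

```text
the job is handed in; nothing more can be done
None
```

I set the four standards in nests 1 to 4, white, light grey, dark grey and black from the chamfered end. I then lowered the mask over them, chamfered corners to chamfered corners, and handed in at about 34 s of robot time. No verdict is reported.

**Last checks**
- **Mask height and level:** the top plate is level to about 3 mrad and 38 mm above the worktop, which is its seated height.
- **Mask position:** the fin is about 1 mm from the tray's centre in the top camera, and the mask is turned within 0.5° of the tray.
- **Shades:** they show in the right order through the mask's holes.
- **Robot and bystanders:** the gripper was open and clear of everything, and nothing I did came near the timer, petri dish or bottle. I did not re-measure where those three stand.

**Disagreements**
- The wrist and top cameras differed by 2 to 3 mm on the same points, so I mostly aimed between the two. At the end the wrist camera, with the fin partly hidden, put it about 5 mm from the top camera's reading. I trusted the top camera, and the level, seated plate agrees with it.
- My first fit of the plate gave a slope of 0.019, but it took in stray points. The cleaner fit is the one above.
- The tool's tilt crept up to 0.08 rad along the way. I levelled it before picking up the black standard, and about 0.05 rad remained when I released the mask.

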